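Log the exhibit bottles and put them to dry in the filtered hood

TASK

Pull the hood's shelf fully out and stand every amber bottle upright in a bay of its own, in the middle, barcode to the front; they are top-heavy and not yet dusted for prints, so touch only their black caps and never let one tip. Then take the scanner and, in the log sheet's order (tallest bottle first, shortest last), aim it level and square at the middle of each barcode from about 7 cm, holding it still for two seconds. Finally lay the scanner back in its charging rest and ease the shelf fully home with the bottles still standing, leaving the marker tent and white carton alone.

Things in the scene. Friction and masses are not known exactly. Their poses are not given: they have to be found in the camera images.
- tall_bottle: Tallest exhibit: amber glass bottle, 214 mm high, 0.24 kg (centre of mass 120 mm up), top-heavy, foot only 42 mm wide, glass 54 mm in diameter. Origin: centre of the foot's underside, z up; barcode label on its -x side. May be absent. Glass up to z = 148 mm, then a smooth black over-cap, 34 mm diameter, from z = 148 to 214 mm.
- dropper_bottle: Middle exhibit: amber glass dropper bottle, 191 mm high, 0.21 kg (centre of mass 105 mm up), top-heavy, foot only 42 mm wide, glass 54 mm in diameter. Origin: centre of the foot's underside, z up; barcode label on its -x side. May be absent. Glass up to z = 118 mm, then a ribbed black cap, 35 mm wide, z = 118 to 162 mm, and a rubber bulb, 22 mm wide, up to 191 mm.
- short_bottle: Shortest exhibit: amber glass bottle, 150 mm high, 0.20 kg (centre of mass 92 mm up), top-heavy, foot only 42 mm wide, glass 54 mm in diameter. Origin: centre of the foot's underside, z up; barcode label on its -x side. May be absent. Glass up to z = 100 mm, then a wide ribbed black screw cap, 39 mm wide, from z = 100 to 150 mm.
- tall_bottle_label (a point): Centre of the barcode label of the tall bottle: on the glass at 65 mm above the foot, 27.5 mm from the axis; the label is 36 mm high and wraps about 100 degrees. Axes as the bottle's: -x points straight out of the label.
- dropper_bottle_label (a point): Centre of the barcode label of the dropper bottle: on the glass at 65 mm above the foot, 27.5 mm from the axis; the label is 36 mm high and wraps about 100 degrees. Axes as the bottle's: -x points straight out of the label.
- short_bottle_label (a point): Centre of the barcode label of the short bottle: on the glass at 65 mm above the foot, 27.5 mm from the axis; the label is 36 mm high and wraps about 100 degrees. Axes as the bottle's: -x points straight out of the label.
- scanner: Hand-held barcode scanner, grey stick shape 150 mm long, lying level: handle 34 mm wide, top 32 mm above the underside, from x = -79 to +22 mm; wider head 50 mm wide and 36 mm high from x = +22 to +75 mm. Origin: centre of the underside. The window looks along +x. 0.16 kg, centre of mass about 9 mm forward of the origin.
- window (a point): Centre of the scanner's window: 75 mm ahead of the scanner's origin and 18 mm above its underside; it looks along its +x.
- rest_spot (a point): Where the scanner's origin belongs on its charging rest, on top of the rest's 6 mm base plate (184 by 74 mm, flat black, fixed). The scanner's +x lies along this x. A stop 23 mm high stands at x = -86 mm behind the scanner's tail, and two low guides (19 mm high, 47 mm apart) stand from x = -73 to -47 mm beside the handle.
- shelf (a joint): How far the pull-out shelf of the drying hood is out, m: 0 is pushed home, 0.20 is fully out. It slides stiffly (about 2 N) and stays where it is left; there is a hard stop at each end. Fully out, the bays lie 100 mm in front of the hood; its roof (0.31 to 0.37 m up) begins 85 mm farther back.
- handle (a point): Middle of the shelf's bar handle (12 mm thick, 130 mm long), 42 mm above the bench, 40 mm in front of the shelf's 60 mm high front panel. Pulls out along its -x; bar along y. Moves with the shelf, whose three bays, 105 mm apart, have their middles 156 mm behind this point (+x) at y = +105, 0 and -105 mm, floor 24 mm lower (18 mm above the bench); bay ribs 6 mm, shelf edges 10 mm high.
- evidence_tent: Bystander: folded evidence marker tent, 44 x 45 x 57 mm, light; origin at the centre of its underside.
- lifter_box: Bystander: small white carton, 45 x 100 x 22 mm; origin at the centre of its underside.
Mind the look-alikes: they are no part of the job. What is shaped like the short_bottle but blue or purple is not meant.

How it is judged:
On the way, in this order (a step that is already met when the one before it is completed fails the run):
1. the hood's shelf is pulled out (by more than 170 mm) (value of joint shelf above 0.17 m), for 0.2 s.
2. every bottle stands upright and released in a bay of its own (within 25 mm of its middle), label to the front (within 20 degrees) (x of tall_bottle in the frame of handle between 0.131 and 0.181 m and (y of tall_bottle in the frame of handle between 0.08 and 0.13 m or y of tall_bottle in the frame of handle between -0.025 and 0.025 m or y of tall_bottle in the frame of handle between -0.13 and -0.08 m) and angle between the x axis of each of tall_bottle, dropper_bottle, short_bottle and the x axis of handle, either way round below 0.35 rad and x of each of tall_bottle_label, dropper_bottle_label, short_bottle_label in the frame of handle below 0.156 m and angle between each of tall_bottle, dropper_bottle, short_bottle's own z axis and vertical below 0.08 rad and linear speed of each of tall_bottle, dropper_bottle, short_bottle below 0.02 m/s and contact force between each of the arm, the fingers and tall_bottle below 0.1 N and height (world z) of each of tall_bottle, dropper_bottle, short_bottle below 0.026 m and x of dropper_bottle in the frame of handle between 0.131 and 0.181 m and (y of dropper_bottle in the frame of handle between 0.08 and 0.13 m or y of dropper_bottle in the frame of handle between -0.025 and 0.025 m or y of dropper_bottle in the frame of handle between -0.13 and -0.08 m) and contact force between each of the arm, the fingers and dropper_bottle below 0.1 N and x of short_bottle in the frame of handle between 0.131 and 0.181 m and (y of short_bottle in the frame of handle between 0.08 and 0.13 m or y of short_bottle in the frame of handle between -0.025 and 0.025 m or y of short_bottle in the frame of handle between -0.13 and -0.08 m) and contact force between each of the arm, the fingers and short_bottle below 0.1 N and horizontal distance between tall_bottle and dropper_bottle above 0.07 m and horizontal distance between each of tall_bottle, dropper_bottle and short_bottle above 0.07 m and value of joint shelf above 0.17 m), for 0.3 s.
3. the scanner is aimed at the label of the tall bottle: 30 to 140 mm off, label centre within 14 mm sideways and in height of the window's axis, square within 20 degrees, held so for 1.5 s (x of tall_bottle_label in the frame of window between 0.03 and 0.14 m and y of tall_bottle_label in the frame of window between -0.014 and 0.014 m and z of tall_bottle_label in the frame of window between -0.014 and 0.014 m and angle between the x axis of scanner and the x axis of tall_bottle, either way round below 0.35 rad and x of window in the frame of tall_bottle_label below -0.02 m and angle between tall_bottle's own z axis and vertical below 0.08 rad), for 1.5 s.
4. the scanner is aimed at the label of the dropper bottle: 30 to 140 mm off, label centre within 14 mm sideways and in height of the window's axis, square within 20 degrees, held so for 1.5 s (x of dropper_bottle_label in the frame of window between 0.03 and 0.14 m and y of dropper_bottle_label in the frame of window between -0.014 and 0.014 m and z of dropper_bottle_label in the frame of window between -0.014 and 0.014 m and angle between the x axis of scanner and the x axis of dropper_bottle, either way round below 0.35 rad and x of window in the frame of dropper_bottle_label below -0.02 m and angle between dropper_bottle's own z axis and vertical below 0.08 rad), for 1.5 s.
5. the scanner is aimed at the label of the short bottle: 30 to 140 mm off, label centre within 14 mm sideways and in height of the window's axis, square within 20 degrees, held so for 1.5 s (x of short_bottle_label in the frame of window between 0.03 and 0.14 m and y of short_bottle_label in the frame of window between -0.014 and 0.014 m and z of short_bottle_label in the frame of window between -0.014 and 0.014 m and angle between the x axis of scanner and the x axis of short_bottle, either way round below 0.35 rad and x of window in the frame of short_bottle_label below -0.02 m and angle between short_bottle's own z axis and vertical below 0.08 rad), for 1.5 s.
At the end, for the whole second after the job is handed in: Shelf home within 8 mm; every bottle upright (within 4.5 degrees) in a bay of its own, within 30 mm of its middle; scanner lying flat in its rest, within 15 mm and 8 degrees, window forward; everything at rest (value of joint shelf below 0.008 m and x of tall_bottle in the frame of handle between 0.126 and 0.186 m and (y of tall_bottle in the frame of handle between 0.075 and 0.135 m or y of tall_bottle in the frame of handle between -0.03 and 0.03 m or y of tall_bottle in the frame of handle between -0.135 and -0.075 m) and angle between each of tall_bottle, dropper_bottle, short_bottle, scanner's own z axis and vertical below 0.08 rad and linear speed of each of tall_bottle, dropper_bottle, short_bottle, scanner below 0.02 m/s and contact force between each of the arm, the fingers and tall_bottle below 0.1 N and height (world z) of each of tall_bottle, dropper_bottle, short_bottle below 0.026 m and x of dropper_bottle in the frame of handle between 0.126 and 0.186 m and (y of dropper_bottle in the frame of handle between 0.075 and 0.135 m or y of dropper_bottle in the frame of handle between -0.03 and 0.03 m or y of dropper_bottle in the frame of handle between -0.135 and -0.075 m) and contact force between each of the arm, the fingers and dropper_bottle below 0.1 N and x of short_bottle in the frame of handle between 0.126 and 0.186 m and (y of short_bottle in the frame of handle between 0.075 and 0.135 m or y of short_bottle in the frame of handle between -0.03 and 0.03 m or y of short_bottle in the frame of handle between -0.135 and -0.075 m) and contact force between each of the arm, the fingers and short_bottle below 0.1 N and horizontal distance between tall_bottle and dropper_bottle above 0.07 m and horizontal distance between each of tall_bottle, dropper_bottle and short_bottle above 0.07 m and horizontal distance between scanner and rest_spot below 0.015 m and z of scanner in the frame of rest_spot below 0.005 m and angle between the x axis of scanner and the x axis of rest_spot, either way round below 0.15 rad and x of window in the frame of rest_spot above 0 m); the robot touches nothing.
It fails at once if a bottle tips by more than 20 degrees (angle between any of tall_bottle, dropper_bottle, short_bottle's own z axis and vertical above 0.35 rad).
It fails at once if the fingers touch the glass of a bottle (contact force between the fingers and tall_bottle_c0 above 0.5 N or contact force between the fingers and tall_bottle_c1 above 0.5 N or contact force between the fingers and dropper_bottle_c0 above 0.5 N or contact force between the fingers and dropper_bottle_c1 above 0.5 N or contact force between the fingers and short_bottle_c0 above 0.5 N or contact force between the fingers and short_bottle_c1 above 0.5 N).
It fails at once if the marker tent or the white carton is shifted by more than 25 mm (distance of any of evidence_tent, lifter_box from where it was at the start of the episode above 0.025 m).
Of tall_bottle, dropper_bottle, short_bottle only 2 to 3 are there at a start; the rules pass over those that are not, and their reading is None.
At some moment in a run one of scanner may be knocked a few centimetres aside while the robot is not near it.
Once in a run the grip may slacken for a moment while it holds something.
It also fails if it takes over 210 s, if anything falls off the work surface, if the arm or the gripper's body presses on something with over 40 N, if the wrist force passes 120 N, or if a joint passes its speed limit or range.

ROBOT

A 6-joint arm with a two-finger parallel gripper is mounted at the origin on a cart in front of the work surface, level with it; the furniture and walls round the work are solid. World frame = base frame: x ahead of the robot, y to its left, z up, the work surface at z = 0. Lengths are in m, angles in rad, forces in N, time in s.
With the tool pointing down it reaches from about 0.35 to 0.725 m from the base axis. Payload 4.3 kg.
Tool frame: the origin (TCP) lies where the fingers leave the gripper's body, on its centre line; the fingertips stand 73 mm ahead of it and the grasp point (between the pads) lies 54 mm ahead of it; z points along the fingers, y is the line along which they close (so a half turn about z gives the same grasp; the last joint's range is limited). The gripper opens to 85 mm and grips with 20 to 120 N. Pads are 22 mm wide; open, the fingers measure 114 mm over their backs; the gripper's body (76 mm by 85 mm) begins 54 mm behind the grasp point. The pads swing forward as they close: fully open they stand 13 mm farther back than shut.
Start: joints at [1.055, 0.377, 0.081, 1.274, 0, 1.46], TCP at [0.227, 0.528, 0.304] pointing down, gripper open.
Joint ranges: [-2.72, 2.72], [-0.84, 1.66], [-1.02, 1.22], [-1.77, 2.12], [-1.37, 1.28], [-3.14, 3.14]. Speed limits (rad/s): [2.57, 2.57, 3.14, 3.14, 3.14, 3.14].

INTERFACE

Orientations are given as [roll, pitch, yaw] about the fixed x, y, z axes, in that order (R = Rz(yaw) Ry(pitch) Rx(roll)).
In Python, from cell import * gives the robot as it stands. The module is installed in compiled form; this text tells all that it offers.
- The arm moves only by the shell command python3 -m handwheel 'ROWS' [OPENING]. ROWS is JSON, a list of rows, each a list of 2 entries, a list of its own where there are three numbers: the shift along the tool's x, y, z normalised to -1 to 1, where 1 is 0.15 m, then the turn, a rotation vector about the tool's x, y, z normalised to -1 to 1, where 1 is 0.5 rad. A call has 1 to 20 rows; each row is the pose to reach, as a shift and turn from the pose commanded when the call began, along the tool's axes at that moment; what a row does not reach only later rows make up. A row lasts 1/8 s, in which the tool goes at most 62.5 mm and 10.7 degrees, less where a joint would pass 70% of its speed; a pose out of reach is approached as far as the arm can. A call with a number of a shift or a turn outside -1 to 1 is refused whole. A call with a gripper value outside its range is refused whole. OPENING is the gripper command: -1 is shut, 1 is fully open, values between are in proportion, set as the call begins (- or left out, the last holds). The fingers move at their own pace and stop on an object; the grip force is fixed at half the most. Time passes only in rows, so rows that repeat a pose let the fingers close. It gives the time, the measured TCP pose, the force, the opening and the grip force at its end, in the units of the state.
- sense(): the state, without advancing time (a new reading comes with each control period).
- capture(name): name is "side" or "top"; returns a dict with "img" (384x512x3 uint8, red, green, blue), "range_z" (384x512 float32, m along the optical axis (not along the pixel's ray), 0 where there is no reading), "intrinsics" (3x3 intrinsics, pixels), "eye" and "attitude" of the camera in the world. Camera axes: x right, y up, looking along -z (the intrinsics and any distortion apply to the point x, -y, -z); pixel columns grow to the right and rows downward; lengths in m; the calibration is good to about 2 mm. A picture is of the moment at which its call begins.
- hand_in(): hands the job in; it is judged then, once.
The state is a dict: "time_s": time; "q": joint angles; "qvel": joint speeds; "effort": joint torques, N m; "eef_pos": TCP position; "orientation": TCP orientation; "ft_force": force on the tool from outside, world axes, zero at the start; "wrist_torque": the same for the moment, N m; "finger_gap": opening from 0.0 (shut) to 1.0 (fully open); "grip_force": force on a finger pad.
Only numpy, scipy, OpenCV 4.12 (cv2) and the standard library are available. Lean on these libraries where they do the work, as an engineer would, in place of code of your own. Each camera call takes 0.05 s, during which the arm holds its last target. There are 200 camera calls.

## Working session

There is one attempt and no reset: what is moved stays moved. The work goes in short steps, Python scripts to look and compute and a shell command to move; the robot and the scene stay as the last step left them, time stands still between calls to the robot, and variables do not carry over. Pictures are saved under pics/ and viewed, at most 17 in all, crops included, and the job is handed in when it is done.

```bash
mkdir -p pics; cat > h.py <<'E'
from cell import *
import numpy as np, cv2
from scipy.spatial.transform import Rotation as Ro
def snap(n):
    c=capture(n); return c
def cloud(c):
    z=c["range_z"]; K=np.array(c["intrinsics"]); v,u=np.mgrid[:z.shape[0],:z.shape[1]]
    P=np.stack([(u-K[0,2])/K[0,0]*z,-(v-K[1,2])/K[1,1]*z,-z],-1)
    A=np.array(c["attitude"]); R=A if A.shape==(3,3) else Ro.from_euler('xyz',A).as_matrix()
    W=P@R.T+np.array(c["eye"]); W[z==0]=np.nan; return W
E
python3 - <<'E'
from h import *
for n in("side","top"):
    c=snap(n); cv2.imwrite(f"pics/{n}0.png",c["img"][...,::-1]); np.save(n+"0.npy",cloud(c))
    print(n,c["eye"],c["attitude"],c["intrinsics"],[k for k in c])
s=sense(); print(s)
E
```

```text
side [-0.35855089 -1.39429606  0.65840327] [ 1.21046251  0.00765981 -0.60596124] [[489.95635721   0.         261.72688124]
 [  0.         489.95635721 187.6527142 ]
 [  0.           0.           1.        ]] ['img', 'range_z', 'intrinsics', 'eye', 'attitude']
top [ 0.31121445 -0.05254859  1.79537559] [ 0.12561475 -0.00508355 -1.54271627] [[496.65086588   0.         257.77076012]
 [  0.         496.65086588 190.22853568]
 [  0.           0.           1.        ]] ['img', 'range_z', 'intrinsics', 'eye', 'attitude']
{'time_s': 0.1, 'q': array([ 1.05468920e+00,  3.78018634e-01,  7.97755523e-02,  1.27441768e+00,
       -4.52459442e-06,  1.46053639e+00]), 'qvel': array([-0.00020999, -0.00177356,  0.00357358,  0.00147812,  0.00054499,
       -0.00177709]), 'effort': array([ 9.75433177e-04, -4.64696395e+01,  2.70581925e+01,  1.20775943e-02,
       -1.49827938e-04,  7.27660534e-06]), 'eef_pos': array([0.22675645, 0.52790408, 0.30304407]), 'orientation': array([-3.13973904e+00, -2.00659076e-04,  2.73574528e+00]), 'ft_force': array([ 0.5538891 , -0.0134233 , -0.08407319]), 'wrist_torque': array([ 0.02774429, -0.00313   , -0.04168138]), 'grip_force': 0.0, 'finger_gap': 0.9970558022790559}
```

View pics/side0.png

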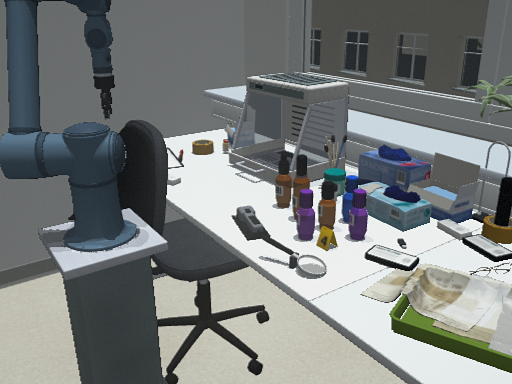

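View pics/top0.png

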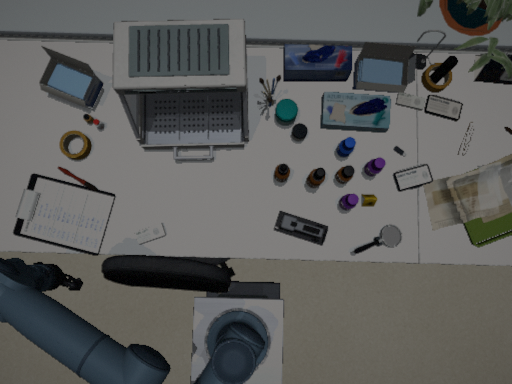

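Side view: amber bottles at about (284,188), (302,172) and (328,207); purple look-alikes at (306,215) and (358,215), blue at (350,200). Top view: amber at (282,172), (316,178) and (345,174); purple (349,201) and (374,166), blue (346,147), black cap (299,131), scanner (301,228), shelf handle (194,153), tent (369,200).

```bash
python3 - <<'E'
from h import *
t=cv2.imread("pics/top0.png"); s=cv2.imread("pics/side0.png")
a=cv2.resize(t[105:265,100:420],(800,400),interpolation=cv2.INTER_CUBIC)
cv2.imwrite("pics/crop_top.png",a)
cv2.imwrite("pics/crop_side.png",cv2.resize(s[130:280,220:400],(720,600),interpolation=cv2.INTER_CUBIC))
W=np.load("top0.npy"); S=np.load("side0.npy")
for n,(u,v) in dict(b1=(282,172),b2=(316,178),b3=(345,174),p=(349,201),p2=(374,166),bl=(346,147),blk=(299,131),sc=(301,228),h=(194,153),tent=(369,200),cart=(150,233),hl=(176,155),hr=(212,153)).items():
    w=W[v-7:v+8,u-7:u+8].reshape(-1,3); print(n,W[v,u].round(3),"zmax",w[np.nanargmax(w[:,2])].round(3))
# bottle tops: from side cloud, points on height clusters
for src,Wc in(("top",W),("side",S)):
    m=(Wc[...,2]>0.09)&(Wc[...,2]<0.25)&(Wc[...,0]>0.25)&(Wc[...,0]<0.75)&(Wc[...,1]<0.0)&(Wc[...,1]>-0.6)
    n,L,st,_=cv2.connectedComponentsWithStats(m.astype(np.uint8))
    img=t if src=="top" else s
    for i in range(1,n):
        if st[i,4]>8:
            P=Wc[L==i]; hi=P[P[:,2]>P[:,2].max()-0.03]
            print(src,st[i],P.min(0).round(3),P.max(0).round(3),"top xy mid",((hi.min(0)+hi.max(0))/2).round(3),img[L==i].mean(0).astype(int))
E
```

```text
b1 [ 0.581 -0.134  0.164] zmax [ 0.589 -0.135  0.194]
b2 [ 0.561 -0.245  0.182] zmax [ 0.571 -0.244  0.221]
b3 [ 0.583 -0.347  0.147] zmax [ 0.589 -0.358  0.156]
p [ 0.491 -0.359  0.156] zmax [ 0.491 -0.359  0.156]
p2 [ 0.614 -0.446  0.141] zmax [ 0.619 -0.465  0.157]
bl [ 0.676 -0.35   0.147] zmax [ 0.684 -0.361  0.159]
blk [ 0.749 -0.197  0.057] zmax [ 0.734 -0.213  0.074]
sc [ 0.403 -0.212  0.034] zmax [ 0.42  -0.203  0.051]
h [ 0.669  0.183 -0.001] zmax [0.647 0.193 0.056]
tent [ 0.509 -0.451  0.042] zmax [ 0.514 -0.447  0.06 ]
cart [0.371 0.324 0.019] zmax [0.356 0.331 0.033]
hl [0.652 0.242 0.042] zmax [0.652 0.246 0.057]
hr [0.664 0.113 0.037] zmax [0.648 0.132 0.056]
top [244 123   4  11  39] [ 0.728 -0.012  0.091] [ 0.75  -0.001  0.15 ] top xy mid [ 0.745 -0.007  0.136] [59 57 55]
top [340 137  15  16 152] [ 0.669 -0.376  0.091] [ 0.711 -0.338  0.159] top xy mid [ 0.691 -0.359  0.144] [85 39 17]
top [369 158  16  15 161] [ 0.602 -0.478  0.09 ] [ 0.643 -0.44   0.157] top xy mid [ 0.624 -0.46   0.142] [69 25 50]
top [275 164  15  16 191] [ 0.567 -0.161  0.091] [ 0.618 -0.112  
[... 174 characters left out ...]
308 168  17  18 241] [ 0.549 -0.28   0.092] [ 0.601 -0.227  0.221] top xy mid [ 0.575 -0.252  0.206] [19 24 32]
top [342 194  17  15 154] [ 0.474 -0.392  0.09 ] [ 0.522 -0.346  0.161] top xy mid [ 0.498 -0.372  0.146] [76 29 56]
side [291 147  22  66 840] [ 0.475 -0.405  0.09 ] [ 0.75  -0.004  0.216] top xy mid [ 0.571 -0.262  0.201] [65 54 69]
side [276 153  15  32 321] [ 0.564 -0.169  0.09 ] [ 0.61  -0.125  0.19 ] top xy mid [ 0.591 -0.143  0.175] [40 49 60]
side [344 175  23  38 545] [ 0.6   -0.489  0.09 ] [ 0.709 -0.346  0.152] top xy mid [ 0.656 -0.417  0.138] [98 49 53]
side [320 181  15  23 281] [ 0.572 -0.385  0.09 ] [ 0.612 -0.344  0.152] top xy mid [ 0.593 -0.364  0.137] [41 45 51]
```

View pics/crop_top.png

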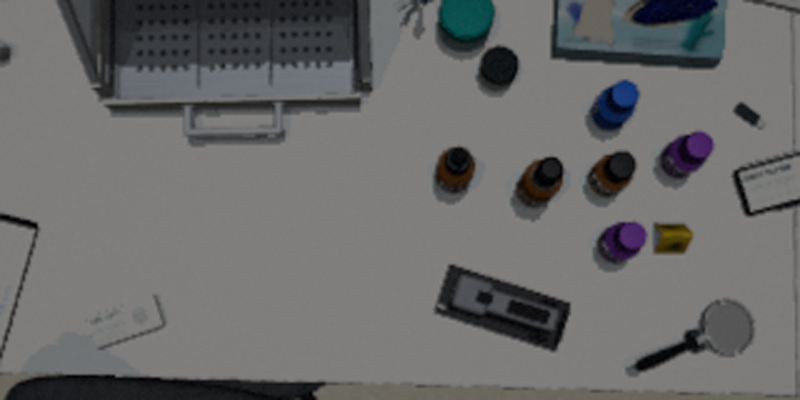

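View pics/crop_side.png

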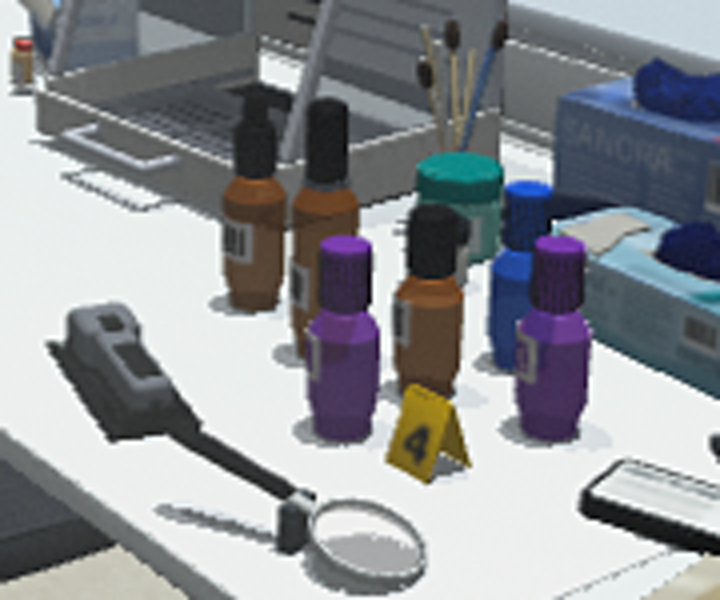

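Amber bottles in the crop: dropper (455,165), tall (545,180), short (612,172). The purple (625,240), (688,153), blue (617,103) and black/teal caps are look-alikes and not wanted; the scanner in its rest is at (503,307), and the carton at about (125,320).

```bash
cat >> h.py <<'E'
def labels(c,W,bots):
    """yaw of bottles from bright label pixels in side view"""
    im=c["img"].astype(int); out={}
    for n,(x,y,z0) in bots.items():
        d=np.hypot(W[...,0]-x,W[...,1]-y); m=(d<0.04)&(W[...,2]>z0+.03)&(W[...,2]<z0+.10)
        bl=im[...,2]/(im[...,0]+1)   # blue/red: amber low, label ~1
        l=m&(bl>0.7)&(im.sum(-1)>200)
        P=W[l]; az=np.degrees(np.arctan2(P[:,1]-y,P[:,0]-x))%360
        out[n]=(int(m.sum()),int(l.sum()),np.percentile(az,[3,50,97]).round(0) if len(az) else None)
    return out
def w2t(d,s=None):
    "world shift -> tool units (0.15 m)"
    s=s or sense(); R=Ro.from_euler('xyz',s["orientation"]).as_matrix(); return (R.T@np.array(d)/0.15).round(3)
E
python3 - <<'E'
from h import *
import h
S=np.load("side0.npy"); c={"img":cv2.imread("pics/side0.png")[...,::-1]}
print(labels(c,S,dict(drop=(.592,-.138,0),tall=(.574,-.257,0),short=(.594,-.360,0),pur=(.498,-.374,0))))
T=np.load("top0.npy")
m=(T[...,0]>.62)&(T[...,0]<.672)&(T[...,1]>.1)&(T[...,1]<.27)&(T[...,2]>.025)&(T[...,2]<.06)
P=T[m]; f=np.polyfit(P[:,1],P[:,0],1); print("bar",len(P),P.min(0),P.max(0),np.median(P,0),f)
for n,Wc in(("t",T),("s",S)):
    m=(Wc[...,0]>.66)&(Wc[...,0]<.72)&(Wc[...,1]>-.01)&(Wc[...,1]<.38)&(Wc[...,2]>.05)&(Wc[...,2]<.07)
    P=Wc[m]; print(n,"panel top",len(P),P.min(0).round(3),P.max(0).round(3),np.polyfit(P[:,1],P[:,0],1))
    m=(Wc[...,0]>.62)&(Wc[...,0]<.672)&(Wc[...,1]>.1)&(Wc[...,1]<.27)&(Wc[...,2]>.03)&(Wc[...,2]<.06);print(n,"bar",m.sum(),np.median(Wc[m],0))
    for lo,hi in((.004,.02),(.026,.038),(.0385,.06)):
        m=(Wc[...,0]>.32)&(Wc[...,0]<.47)&(Wc[...,1]>-.34)&(Wc[...,1]<-.09)&(Wc[...,2]>lo)&(Wc[...,2]<hi)
        P=Wc[m]
        if len(P)>8: 
            r=cv2.minAreaRect((P[:,:2]*1000).astype(np.float32)); print(n,"scan",lo,len(P),r,P[:,2].mean())
E
```

```text
{'drop': (298, 76, array([152., 209., 240.])), 'tall': (139, 69, array([142., 187., 212.])), 'short': (380, 62, array([133., 187., 307.])), 'pur': (415, 362, array([152., 233., 309.]))}
bar 178 [0.63532718 0.11194449 0.03521407] [0.67134147 0.25225277 0.05746431] [0.64649296 0.19376899 0.04651093] [-0.02538182  0.65275471]
t panel top 287 [ 0.66  -0.008  0.05 ] [0.719 0.379 0.069] [-0.03158437  0.69496901]
t bar 178 [0.64649296 0.19376899 0.04651093]
t scan 0.004 550 ((395.39324951171875, -214.64837646484375), (149.02294921875, 246.0687713623047), 0.13852405548095703) 0.007816047766505779
t scan 0.026 253 ((403.8614501953125, -218.261474609375), (166.16395568847656, 51.19418716430664), 72.17927551269531) 0.033887361062681136
t scan 0.0385 218 ((409.5275573730469, -213.24560546875), (145.23126220703125, 47.76828384399414), 75.4393310546875) 0.04269314882372524
s panel top 179 [0.673 0.022 0.05 ] [0.719 0.38  0.07 ] [0.00441218 0.68798207]
s bar 94 [0.64459417 0.17257402 0.04506294]
s scan 0.004 305 ((395.3331298828125, -218.11351013183594), (144.3434600830078, 213.83749389648438), 1.759594202041626) 0.009705809274149694
s scan 0.026 178 ((407.15216064453125, -219.79246520996094), (157.9589080810547, 49.28217315673828), 76.5279769897461) 0.03391791409779452
s scan 0.0385 134 ((411.0618591308594, -215.01132202148438), (145.0887908935547, 46.71513366699219), 80.80514526367188) 0.04149377901563018
```

```bash
cat > plan.py <<'E'
# python3 plan.py x y z yaw [x y z yaw ...]: prints per-call shift/turn units (tool down) through world TCP targets
import sys
from h import *
s=sense(); p=s["eef_pos"]; R=Ro.from_euler('xyz',s["orientation"])
a=list(map(float,sys.argv[1:]))
print("now",p.round(4),s["orientation"].round(3),"q",s["q"].round(2),"gap",round(s["finger_gap"],3))
for i in range(0,len(a),4):
    T=np.array(a[i:i+3]); RT=Ro.from_euler('xyz',[np.pi,0,a[i+3]])
    rv=(R.inv()*RT).as_rotvec(); d=R.inv().apply(T-p)
    n=int(max(np.ceil(np.abs(rv).max()/.5),np.ceil(np.linalg.norm(T-p)/.15*1.0001),1))
    for k in range(n):
        Rk=R*Ro.from_rotvec(rv*k/n)
        print(i//4,"rows>=",int(np.ceil(max(np.linalg.norm(T-p)/n/.0625,np.linalg.norm(rv)/n/.187))),Rk.inv().apply(T-p).round(4)/n/.15,(rv/n/.5).round(3))
    p,R=T,RT
E
python3 plan.py 0.645 0.182 0.22 1.60 0.645 0.182 0.096 1.6
```

```text
now [0.2268 0.5279 0.303 ] [-3.14  -0.     2.736] q [ 1.05  0.38  0.08  1.27 -0.    1.46] gap 0.997
0 rows>= 3 [-0.868      -0.25416667  0.13866667] [-0.001  0.     0.568]
0 rows>= 3 [-9.04500000e-01 -8.33333333e-04  1.38500000e-01] [-0.001  0.     0.568]
0 rows>= 3 [-0.86866667  0.2525      0.13833333] [-0.001  0.     0.568]
0 rows>= 3 [-0.76316667  0.48566667  0.13833333] [-0.001  0.     0.568]
1 rows>= 2 [ 0.         -0.          0.82666667] [0. 0. 0.]
```

```bash
H="python3 -m handwheel"
$H '[[[-0.868,-0.254,0.139],[0,0,0.568]],[[-0.868,-0.254,0.139],[0,0,0.568]],[[-0.868,-0.254,0.139],[0,0,0.568]],[[-0.868,-0.254,0.139],[0,0,0.568]]]' -0.06
$H '[[[-0.904,0,0.139],[0,0,0.568]],[[-0.904,0,0.139],[0,0,0.568]],[[-0.904,0,0.139],[0,0,0.568]],[[-0.904,0,0.139],[0,0,0.568]]]'
$H '[[[-0.869,0.252,0.139],[0,0,0.568]],[[-0.869,0.252,0.139],[0,0,0.568]],[[-0.869,0.252,0.139],[0,0,0.568]],[[-0.869,0.252,0.139],[0,0,0.568]]]'
$H '[[[-0.763,0.486,0.139],[0,0,0.568]],[[-0.763,0.486,0.139],[0,0,0.568]],[[-0.763,0.486,0.139],[0,0,0.568]],[[-0.763,0.486,0.139],[0,0,0.568]],[[-0.763,0.486,0.139],[0,0,0.568]]]'
python3 - <<'E'
from h import *
for n in("side","top"):
    c=snap(n); np.save(n+"1.npy",cloud(c)); cv2.imwrite(f"pics/{n}1.png",c["img"][...,::-1])
t=cv2.imread("pics/top1.png"); s=cv2.imread("pics/side1.png")
a=cv2.resize(t[60:200,110:270],(457,400),interpolation=cv2.INTER_CUBIC);b=cv2.resize(s[120:260,200:320],(343,400),interpolation=cv2.INTER_CUBIC)
cv2.imwrite("pics/j1.png",np.hstack([a,b]))
E
python3 plan.py 0.645 0.182 0.096 1.6
```

```text
time_s: 0.6
eef_pos: [0.3318, 0.4414, 0.2827]
orientation: [-3.141, -0.001, 2.45]
ft_force: [0.1, 0.3, 0.1]
finger_gap: 0.468
grip_force: 0.0
time_s: 1.1
eef_pos: [0.4358, 0.3564, 0.2622]
orientation: [-3.141, -0.001, 2.169]
ft_force: [-0.9, 0.7, 0.1]
finger_gap: 0.465
grip_force: 0.0
time_s: 1.6
eef_pos: [0.54, 0.2703, 0.2414]
orientation: [-3.141, -0.001, 1.886]
ft_force: [-0.7, 0.1, -1.1]
finger_gap: 0.469
grip_force: 0.0
time_s: 2.22
eef_pos: [0.6439, 0.1849, 0.2212]
orientation: [-3.141, -0.001, 1.603]
ft_force: [0.3, -0.2, -0.0]
finger_gap: 0.472
grip_force: 0.0
now [0.6441 0.1845 0.2213] [ 3.141 -0.     1.603] q [0.18 0.6  0.23 1.2  0.   1.72] gap 0.472
0 rows>= 3 [-0.01666667  0.00533333  0.83533333] [ 0.    -0.001  0.005]
```

View pics/j1.png

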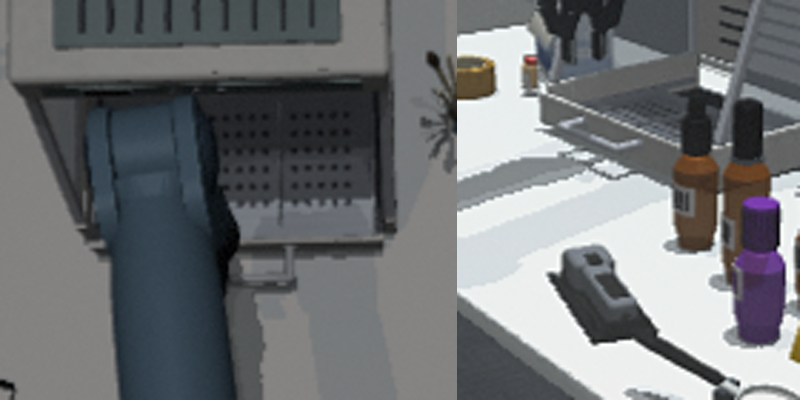

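The arm is over the shelf handle: fingers at (585,40) in the right half, bar at (600,135). Going down next.

```bash
H="python3 -m handwheel"
$H '[[[-0.017,0.005,0.4],[0,0,0]],[[-0.017,0.005,0.6],[0,0,0]],[[-0.017,0.005,0.75],[0,0,0]],[[-0.017,0.005,0.835],[0,0,0]],[[-0.017,0.005,0.835],[0,0,0]]]'
$H '[[[0,0,0],[0,0,0]],[[0,0,0],[0,0,0]],[[0,0,0],[0,0,0]],[[0,0,0],[0,0,0]],[[0,0,0],[0,0,0]],[[0,0,0],[0,0,0]]]' -1
```

```text
time_s: 2.95
eef_pos: [0.6453, 0.1806, 0.0948]
orientation: [-3.14, 0.0, 1.601]
ft_force: [0.3, 0.5, 0.4]
finger_gap: 0.472
grip_force: 0.0
time_s: 3.7
eef_pos: [0.6468, 0.1805, 0.0968]
orientation: [3.139, -0.001, 1.6]
ft_force: [-2.6, 0.4, 6.5]
finger_gap: 0.113
grip_force: 58.6
```

```bash
H="python3 -m handwheel"
$H '[[[0,-0.07,0],[0,0,0]],[[0,-0.14,0],[0,0,0]],[[0,-0.21,0],[0,0,0]],[[0,-0.28,0],[0,0,0]],[[0,-0.35,0],[0,0,0]],[[0,-0.42,0],[0,0,0]],[[0,-0.49,0],[0,0,0]],[[0,-0.56,0],[0,0,0]],[[0,-0.63,0],[0,0,0]],[[0,-0.7,0],[0,0,0]]]'
$H '[[[0,-0.07,0],[0,0,0]],[[0,-0.14,0],[0,0,0]],[[0,-0.21,0],[0,0,0]],[[0,-0.28,0],[0,0,0]],[[0,-0.35,0],[0,0,0]],[[0,-0.42,0],[0,0,0]],[[0,-0.49,0],[0,0,0]],[[0,-0.56,0],[0,0,0]],[[0,-0.61,0],[0,0,0]],[[0,-0.64,0],[0,0,0]],[[0,-0.64,0],[0,0,0]]]'
```

```text
time_s: 4.95
eef_pos: [0.5423, 0.1752, 0.0968]
orientation: [3.137, 0.005, 1.599]
ft_force: [3.1, -6.9, 8.0]
finger_gap: 0.114
grip_force: 60.3
time_s: 6.32
eef_pos: [0.4511, 0.1707, 0.0968]
orientation: [3.128, 0.011, 1.596]
ft_force: [15.0, -15.1, -4.2]
finger_gap: 0.119
grip_force: 59.6
```

```bash
H="python3 -m handwheel"
$H '[[[0,0,0],[0,0,0]],[[0,0,0],[0,0,0]],[[0,0,-0.2],[0,0,0]],[[0,0,-0.5],[0,0,0]],[[0,0,-0.8],[0,0,0]],[[0,0,-1],[0,0,0]],[[0,0,-1],[0,0,0]]]' -0.06
python3 plan.py .42 -.13 0.31 1.57
$H '[[[0.8,0,0],[0,0,0]],[[1,0,-0.4],[0,0,0]],[[1,0,-0.4],[0,0,0]],[[1,0,-0.4],[0,0,0]]]'
$H '[[[1,0,0],[0,0,0]],[[1,0,0],[0,0,0]],[[1,0,0],[0,0,0]],[[1,0,0],[0,0,0]]]'
python3 - <<'E'
from h import *
for n in("side","top"):
    c=snap(n); np.save(n+"2.npy",cloud(c)); cv2.imwrite(f"pics/{n}2.png",c["img"][...,::-1])
s=cv2.imread("pics/side2.png");t=cv2.imread("pics/top2.png")
cv2.imwrite("pics/j2.png",np.hstack([cv2.resize(t[60:240,110:290],(380,380)),cv2.resize(s[120:260,200:355],(421,380),interpolation=cv2.INTER_CUBIC)[:,:420]]))
T=np.load("top2.npy")
m=(T[...,0]>.36)&(T[...,0]<.47)&(T[...,1]>.08)&(T[...,1]<.28)&(T[...,2]>.03)&(T[...,2]<.06)
P=T[m];print("bar",len(P),P.min(0),P.max(0),np.median(P,0),np.polyfit(P[:,1],P[:,0],1))
m=(T[...,0]>.465)&(T[...,0]<.53)&(T[...,1]>-.01)&(T[...,1]<.38)&(T[...,2]>.05)&(T[...,2]<.07)
P=T[m];print("panel",len(P),P.min(0),P.max(0),np.median(P,0),np.polyfit(P[:,1],P[:,0],1))
E
```

```text
time_s: 7.2
eef_pos: [0.4457, 0.1748, 0.2472]
orientation: [3.138, -0.001, 1.6]
ft_force: [0.5, -0.6, -0.6]
finger_gap: 0.472
grip_force: 0.0
now [0.4457 0.1748 0.2472] [ 3.138e+00 -1.000e-03  1.600e+00] q [ 0.24  0.21 -0.3   1.06  0.    1.78] gap 0.472
0 rows>= 2 [-0.67533333 -0.07644444 -0.14066667] [ 0.002 -0.001  0.02 ]
0 rows>= 2 [-0.676      -0.06977778 -0.14022222] [ 0.002 -0.001  0.02 ]
0 rows>= 2 [-0.67666667 -0.06311111 -0.14      ] [ 0.002 -0.001  0.02 ]
time_s: 7.7
eef_pos: [0.4404, 0.3266, 0.3052]
orientation: [3.141, -0.001, 1.604]
ft_force: [-0.3, -1.2, -0.8]
finger_gap: 0.471
grip_force: 0.0
time_s: 8.2
eef_pos: [0.4356, 0.4743, 0.3021]
orientation: [-3.138, 0.003, 1.601]
ft_force: [-0.3, 0.2, -0.6]
finger_gap: 0.473
grip_force: 0.0
bar 152 [0.44625836 0.10044854 0.03204978] [0.46818931 0.23956515 0.05540427] [0.45373057 0.16439502 0.04518871] [-0.03116825  0.45953393]
panel 264 [ 0.46709672 -0.00758673  0.05011996] [0.50961307 0.35410965 0.06846442] [0.49574974 0.17125021 0.05844313] [-0.0541819   0.50523386]
```

View pics/j2.png

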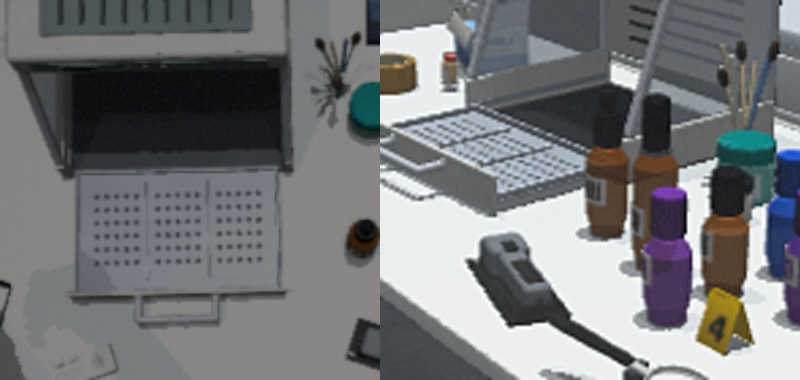

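The shelf is fully out (top crop: dividers at about x=148 and 208, handle at (178,305)). I slid the wrong way in y, which did no harm. Next I'll measure the bays and the label yaws.

```bash
python3 - <<'E'
from h import *
T=np.load("top2.npy")
for u,v in((180,165),(208,165),(147,165),(244,165),(180,150),(208,150)): print(u,v,T[v,u].round(3))
S=np.load("side2.npy"); im=cv2.imread("pics/side2.png").astype(int)
K=np.array([[489.95635721,0,261.72688],[0,489.956357,187.6527],[0,0,1]]); eye=np.array([-0.35855,-1.394296,.658403]); R=Ro.from_euler('xyz',[1.21046251,.00765981,-.60596124]).as_matrix()
def proj(p):
    q=R.T@(np.array(p)-eye); return K[0,0]*q[0]/-q[2]+K[0,2], K[1,1]*(-q[1])/-q[2]+K[1,2]
for n,(x,y) in dict(drop=(.592,-.138),tall=(.574,-.257),short=(.594,-.360)).items():
    d=np.array([x,y])-eye[:2]; d/=np.linalg.norm(d); f=np.array([x,y])-d*.027
    print(n,"proj centre",proj((*f,.065)),"top",proj((*f,.083))[1],"bot",proj((*f,.047))[1],"az cam",np.degrees(np.arctan2(-d[1],-d[0])).round(1))
    u,v=map(round,proj((*f,.065)))
    for r in range(v-7,v+8,2):
        print(r,u-14,' '.join(f"{im[r,k,2]:3d}/{im[r,k,0]:3d}" for k in range(u-12,u+13)))
E
```

```text
180 165 [0.62  0.229 0.017]
208 165 [0.623 0.128 0.018]
147 165 [0.617 0.35  0.015]
244 165 [ 0.63  -0.002 -0.001]
180 150 [0.675 0.231 0.021]
208 150 [0.678 0.13  0.022]
drop proj centre (np.float64(282.19161645631243), np.float64(190.41850302722915)) top 185.4287104196237 bot 195.37021295867206 az cam -127.1
183 268 202/228 148/167 102/113  99/113  96/109  90/ 89  68/ 50  64/ 35  63/ 36  68/ 36  67/ 38  68/ 38  68/ 39  67/ 37  65/ 36  68/ 38  70/ 39  68/ 36  70/ 39  67/ 37  68/ 35  79/ 60  92/ 83  67/ 49  63/ 35
185 268  78/ 86  75/ 84 102/114  92/103  86/ 99  77/ 83  95/ 93  99/ 98  93/ 86  87/ 70  79/ 52  76/ 47  73/ 45  69/ 37  65/ 34  65/ 37  62/ 34  63/ 35  66/ 37  69/ 37  67/ 32  88/ 77  94/ 87  72/ 53  65/ 38
187 268  85/ 92  94/100  96/100  95/100  96/102  82/ 85  53/ 54  62/ 62  58/ 58  99/ 99  78/ 78 102/102 109/112  91/ 73  85/ 48  86/ 50  73/ 41  73/ 43  73/ 42  64/ 34  58/ 29  64/ 57 120/121  88/ 72  74/ 42
189 268  92/ 97  90/ 95  88/ 92  84/ 90 194/208 127/135  54/ 56  58/ 61  50/ 51  78/ 78  53/ 53 100/102 110/111  92/ 75  85/ 48  85/ 48  86/ 52  84/ 48  88/ 52  81/
[... 3782 characters left out ...]
/ 50  83/ 47  83/ 47  86/ 48  83/ 45  77/ 38 150/131 234/237 237/240 235/238
214 312  64/ 87 232/234 241/242 243/246 146/149  89/ 90  99/100 105/106  92/ 74  85/ 50  83/ 47  87/ 49  85/ 50  86/ 49  84/ 48  86/ 49  86/ 49  85/ 50  83/ 45  82/ 46  74/ 36 148/130 231/235 237/241 236/238
216 312  59/ 79 233/235 241/243 246/249 140/134  74/ 42  87/ 65  98/ 90  87/ 62  85/ 48  85/ 49  85/ 50  85/ 49  84/ 49  85/ 49  84/ 47  85/ 48  85/ 49  83/ 46  84/ 47  69/ 33 192/184 236/238 237/240 235/238
218 312  56/ 75 206/217 240/243 247/250 141/134  74/ 40  80/ 46  82/ 48  82/ 50  85/ 47  85/ 49  86/ 49  85/ 49  83/ 47  85/ 47  83/ 47  85/ 48  85/ 49  84/ 48  78/ 43  71/ 34 191/182 235/239 237/240 237/240
```

```bash
python3 plan.py .592 -.139 .30 1.6 .592 -.139 .199 1.6
```

```text
now [0.4362 0.4726 0.3035] [-3.139e+00  3.000e-03  1.599e+00] q [ 0.73  0.53  0.32  1.36 -0.    2.27] gap 0.468
0 rows>= 3 [-0.82093333  0.18466667  0.00653333] [-0.001  0.001 -0.   ]
0 rows>= 3 [-0.82106667  0.18453333  0.00613333] [-0.001  0.001 -0.   ]
0 rows>= 3 [-0.82106667  0.18426667  0.00573333] [-0.001  0.001 -0.   ]
0 rows>= 3 [-0.82106667  0.18413333  0.00533333] [-0.001  0.001 -0.   ]
0 rows>= 3 [-0.8212      0.184       0.00506667] [-0.001  0.001 -0.   ]
1 rows>= 2 [ 0.         -0.          0.67333333] [0. 0. 0.]
```

```bash
H="python3 -m handwheel"; R='[[[-0.41,0.092,0.005],[0,0,0]],[[-0.821,0.184,0.005],[0,0,0]],[[-0.821,0.184,0.005],[0,0,0]]]'
$H '[[[-0.41,0.092,0.005],[0,0,0]],[[-0.821,0.184,0.005],[0,0,0]],[[-0.821,0.184,0.005],[0,0,0]]]' 0.32 >/dev/null
$H '[[[-0.41,0.092,0.005],[0,0,0]],[[-0.821,0.184,0.005],[0,0,0]],[[-0.821,0.184,0.005],[0,0,0]]]' >/dev/null
$H '[[[-0.41,0.092,0.005],[0,0,0]],[[-0.821,0.184,0.005],[0,0,0]],[[-0.821,0.184,0.005],[0,0,0]]]' >/dev/null
$H '[[[-0.41,0.092,0.005],[0,0,0]],[[-0.821,0.184,0.005],[0,0,0]],[[-0.821,0.184,0.005],[0,0,0]]]' >/dev/null
$H '[[[-0.41,0.092,0.005],[0,0,0]],[[-0.821,0.184,0.005],[0,0,0]],[[-0.821,0.184,0.005],[0,0,0]],[[-0.821,0.184,0.005],[0,0,0]]]'
python3 plan.py .592 -.139 .199 1.6
python3 - <<'E'
from h import *
c=snap("side"); W=cloud(c); s=c["img"][...,::-1]; np.save("side3.npy",W)
cv2.imwrite("pics/s3.png",cv2.resize(s[90:240,230:350],(480,600),interpolation=cv2.INTER_CUBIC))
E
```

```text
time_s: 10.3
eef_pos: [0.5922, -0.1355, 0.3012]
orientation: [-3.141, -0.002, 1.601]
ft_force: [-0.0, -0.1, -0.3]
finger_gap: 0.664
grip_force: 0.0
now [ 0.5922 -0.1355  0.3012] [-3.141e+00 -2.000e-03  1.601e+00] q [-0.33  0.45  0.18  1.3   0.    1.21] gap 0.664
0 rows>= 2 [-0.02466667 -0.00133333  0.68133333] [-0.001 -0.003  0.002]
```

View pics/s3.png

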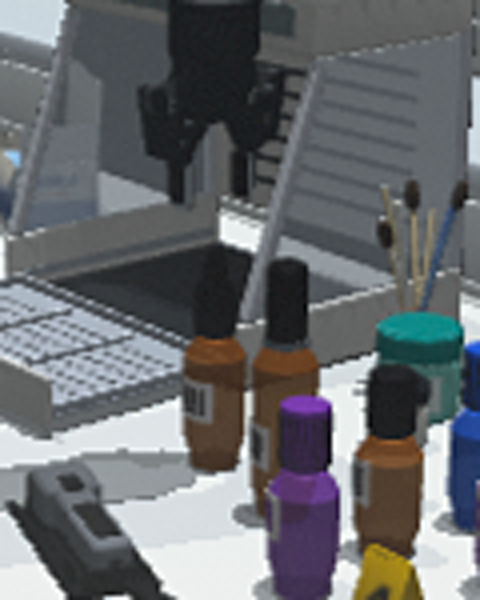

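The side view shows the gripper (fingers at x=177 and 240) centred over the dropper bottle (215,300). Descending to the cap.

```bash
H="python3 -m handwheel"
$H '[[[-0.03,0.011,0.2],[0,0,0]],[[-0.03,0.011,0.4],[0,0,0]],[[-0.03,0.011,0.55],[0,0,0]],[[-0.03,0.011,0.64],[0,0,0]],[[-0.03,0.011,0.68],[0,0,0]],[[-0.03,0.011,0.68],[0,0,0]]]'
$H '[[[0,0,0],[0,0,0]],[[0,0,0],[0,0,0]],[[0,0,0],[0,0,0]]]' 0.05
$H '[[[0,0,0],[0,0,0]],[[0,0,0],[0,0,0]],[[0,0,0],[0,0,0]],[[0,0,0],[0,0,0]],[[0,0,0],[0,0,0]]]' -1
```

```text
time_s: 11.1
eef_pos: [0.5942, -0.1412, 0.1998]
orientation: [3.141, -0.0, 1.601]
ft_force: [-0.8, -0.0, 0.2]
finger_gap: 0.663
grip_force: 0.0
time_s: 11.48
eef_pos: [0.5944, -0.142, 0.2]
orientation: [3.141, 0.0, 1.6]
ft_force: [0.5, 0.8, 0.0]
finger_gap: 0.527
grip_force: 0.0
time_s: 12.1
eef_pos: [0.5943, -0.1419, 0.1999]
orientation: [3.141, 0.0, 1.6]
ft_force: [-1.0, 0.1, 5.3]
finger_gap: 0.384
grip_force: 59.8
```

```bash
H="python3 -m handwheel"
$H '[[[0,0,-0.1],[0,0,0]],[[0,0,-0.25],[0,0,0]],[[0,0,-0.4],[0,0,0]],[[0,0,-0.4],[0,0,0]]]'
python3 plan.py .6015 .282 .260 1.6
```

```text
time_s: 12.6
eef_pos: [0.5951, -0.142, 0.2614]
orientation: [3.138, 0.001, 1.6]
ft_force: [-0.0, -0.5, -1.9]
finger_gap: 0.384
grip_force: 59.9
now [ 0.5951 -0.142   0.2614] [3.138e+00 1.000e-03 1.600e+00] q [-0.34  0.46  0.1   1.21  0.    1.2 ] gap 0.384
0 rows>= 3 [0.94155556 0.04155556 0.00222222] [ 0.002  0.001 -0.   ]
0 rows>= 3 [0.94155556 0.04155556 0.00244444] [ 0.002  0.001 -0.   ]
0 rows>= 3 [0.94155556 0.04177778 0.00266667] [ 0.002  0.001 -0.   ]
```

```bash
H="python3 -m handwheel"
$H '[[[0.1,0.004,0],[0,0,0]],[[0.25,0.01,0],[0,0,0]],[[0.42,0.02,0],[0,0,0]],[[0.6,0.028,0],[0,0,0]],[[0.77,0.035,0],[0,0,0]],[[0.942,0.042,0],[0,0,0]]]'
$H '[[[0.17,0.007,0],[0,0,0]],[[0.34,0.014,0],[0,0,0]],[[0.51,0.02,0],[0,0,0]],[[0.68,0.028,0],[0,0,0]],[[0.82,0.037,0],[0,0,0]],[[0.942,0.042,0],[0,0,0]]]'
$H '[[[0.17,0.007,0],[0,0,0]],[[0.34,0.014,0],[0,0,0]],[[0.51,0.02,0],[0,0,0]],[[0.68,0.028,0],[0,0,0]],[[0.82,0.037,0],[0,0,0]],[[0.942,0.042,0],[0,0,0]],[[0.942,0.042,0],[0,0,0]],[[0.942,0.042,0],[0,0,0]]]'
python3 plan.py .6015 .282 .2175 1.6
python3 - <<'E'
from h import *
c=snap("side"); W=cloud(c)
m=(abs(W[...,0]-.6)<.05)&(abs(W[...,1]-.282)<.05)&(W[...,2]>.02)&(W[...,2]<.25)
im=c["img"].astype(int); m&=(im[...,0]>im[...,2]*1.3)&(im[...,0]<130)
P=W[m]; print(m.sum(),P.min(0),P.max(0),P.mean(0))
E
```

```text
time_s: 13.35
eef_pos: [0.5953, 0.0024, 0.2585]
orientation: [-3.14, -0.001, 1.601]
ft_force: [-0.1, -0.8, -2.2]
finger_gap: 0.381
grip_force: 59.9
time_s: 14.1
eef_pos: [0.5979, 0.1429, 0.259]
orientation: [-3.141, -0.0, 1.601]
ft_force: [-0.2, -0.7, -2.3]
finger_gap: 0.377
grip_force: 59.9
time_s: 15.1
eef_pos: [0.6008, 0.282, 0.2594]
orientation: [-3.142, 0.001, 1.599]
ft_force: [0.3, 0.2, -2.0]
finger_gap: 0.384
grip_force: 59.9
now [0.6008 0.282  0.2594] [-3.142e+00  1.000e-03  1.599e+00] q [ 0.34  0.58  0.29  1.28 -0.    1.89] gap 0.384
0 rows>= 1 [0.         0.00466667 0.27933333] [-0.     0.001 -0.001]
274 [0.57143418 0.24844824 0.05954358] [0.62596131 0.28987622 0.17991899] [0.5949306  0.26482189 0.12177588]
```

```bash
H="python3 -m handwheel"
$H '[[[0,0.004,0.08],[0,0,0]],[[0,0.004,0.16],[0,0,0]],[[0,0.004,0.22],[0,0,0]],[[0,0.004,0.25],[0,0,0]],[[0,0.004,0.265],[0,0,0]],[[0,0.004,0.275],[0,0,0]],[[0,0.004,0.275],[0,0,0]]]'
```

```text
time_s: 16.02
eef_pos: [0.6014, 0.2826, 0.2185]
orientation: [3.141, -0.0, 1.6]
ft_force: [0.3, -0.3, -1.8]
finger_gap: 0.381
grip_force: 59.9
```

```bash
H="python3 -m handwheel"
$H '[[[0,0,0.006],[0,0,0]],[[0,0,0.012],[0,0,0]],[[0,0,0.012],[0,0,0]]]'
$H '[[[0,0,0],[0,0,0]],[[0,0,0],[0,0,0]],[[0,0,0],[0,0,0]]]' 0.05
$H '[[[0,0,0],[0,0,0]],[[0,0,0],[0,0,0]],[[0,0,-0.1],[0,0,0]],[[0,0,-0.3],[0,0,0]],[[0,0,-0.6],[0,0,0]],[[0,0,-0.8],[0,0,0]],[[0,0,-0.8],[0,0,0]]]' 0.32
python3 plan.py .575 -.258 .335 1.2 .575 -.258 .242 1.2
python3 - <<'E'
from h import *
c=snap("side"); W=cloud(c)
m=(abs(W[...,0]-.6)<.05)&(abs(W[...,1]-.282)<.05)&(W[...,2]>.02)&(W[...,2]<.19)
im=c["img"].astype(int); m&=(im[...,0]>im[...,2]*1.3)&(im[...,0]<130)
P=W[m]; print(m.sum(),P.min(0),P.max(0),P.mean(0))
E
```

```text
time_s: 16.4
eef_pos: [0.6016, 0.2827, 0.2179]
orientation: [3.14, -0.001, 1.6]
ft_force: [-2.9, -0.3, 5.5]
finger_gap: 0.383
grip_force: 60.5
time_s: 16.77
eef_pos: [0.6013, 0.2825, 0.2162]
orientation: [-3.141, 0.0, 1.6]
ft_force: [-0.1, -0.3, -0.5]
finger_gap: 0.531
grip_force: 0.0
time_s: 17.65
eef_pos: [0.6026, 0.283, 0.3409]
orientation: [3.134, -0.002, 1.6]
ft_force: [0.1, 0.8, -0.3]
finger_gap: 0.658
grip_force: 0.0
now [0.6026 0.283  0.3409] [ 3.134e+00 -2.000e-03  1.600e+00] q [0.34 0.58 0.49 1.48 0.   1.89] gap 0.658
0 rows>= 3 [-0.9        -0.07216667  0.00716667] [ 0.003 -0.002  0.2  ]
0 rows>= 3 [-0.90266667  0.018       0.008     ] [ 0.003 -0.002  0.2  ]
0 rows>= 3 [-0.89633333  0.108       0.00883333] [ 0.003 -0.002  0.2  ]
0 rows>= 3 [-0.881       0.197       0.00933333] [ 0.003 -0.002  0.2  ]
1 rows>= 2 [-0.   -0.    0.62] [0. 0. 0.]
266 [0.57252827 0.2481096  0.02080248] [0.62786357 0.29153717 0.13595658] [0.59609682 0.26595427 0.08106402]
```

```bash
H="python3 -m handwheel"
$H '[[[-0.45,-0.036,0],[0,0,0.1]],[[-0.9,-0.072,0],[0,0,0.2]],[[-0.9,-0.072,0],[0,0,0.2]]]' >/dev/null
$H '[[[-0.45,0.01,0],[0,0,0.1]],[[-0.9,0.018,0],[0,0,0.2]],[[-0.9,0.018,0],[0,0,0.2]]]' >/dev/null
$H '[[[-0.45,0.054,0],[0,0,0.1]],[[-0.896,0.108,0],[0,0,0.2]],[[-0.896,0.108,0],[0,0,0.2]]]' >/dev/null
$H '[[[-0.45,0.1,0],[0,0,0.1]],[[-0.881,0.197,0],[0,0,0.2]],[[-0.881,0.197,0],[0,0,0.2]],[[-0.881,0.197,0],[0,0,0.2]],[[-0.881,0.197,0],[0,0,0.2]]]'
python3 plan.py .575 -.258 .242 1.2
```

```text
time_s: 19.45
eef_pos: [0.5742, -0.2558, 0.3364]
orientation: [-3.141, -0.001, 1.203]
ft_force: [0.0, -0.0, -0.1]
finger_gap: 0.658
grip_force: 0.0
now [ 0.5742 -0.2558  0.3364] [-3.141e+00 -1.000e-03  1.203e+00] q [-0.52  0.49  0.34  1.42  0.    1.42] gap 0.658
0 rows>= 2 [-0.01266667  0.01066667  0.62933333] [-0.001 -0.002  0.005]
```

```bash
H="python3 -m handwheel"
$H '[[[-0.013,0.011,0.2],[0,0,0]],[[-0.013,0.011,0.4],[0,0,0]],[[-0.013,0.011,0.52],[0,0,0]],[[-0.013,0.011,0.6],[0,0,0]],[[-0.013,0.011,0.63],[0,0,0]],[[-0.013,0.011,0.63],[0,0,0]]]'
$H '[[[0,0,0],[0,0,0]],[[0,0,0],[0,0,0]],[[0,0,0],[0,0,0]]]' 0.05
$H '[[[0,0,0],[0,0,0]],[[0,0,0],[0,0,0]],[[0,0,0],[0,0,0]],[[0,0,0],[0,0,0]],[[0,0,0],[0,0,0]]]' -1
$H '[[[0,0,-0.1],[0,0,0]],[[0,0,-0.25],[0,0,0]],[[0,0,-0.38],[0,0,0]],[[0,0,-0.38],[0,0,0]]]'
python3 plan.py .6065 .177 .300 1.63
```

```text
time_s: 20.2
eef_pos: [0.5748, -0.2601, 0.2423]
orientation: [3.141, -0.0, 1.2]
ft_force: [-0.2, -0.4, -0.4]
finger_gap: 0.662
grip_force: 0.0
time_s: 20.58
eef_pos: [0.5747, -0.2606, 0.2423]
orientation: [3.141, -0.0, 1.2]
ft_force: [0.7, 0.1, -0.1]
finger_gap: 0.526
grip_force: 0.0
time_s: 21.2
eef_pos: [0.5747, -0.2605, 0.2424]
orientation: [3.141, 0.0, 1.2]
ft_force: [-0.1, 0.6, 5.0]
finger_gap: 0.384
grip_force: 60.1
time_s: 21.7
eef_pos: [0.5752, -0.2608, 0.3005]
orientation: [3.139, 0.0, 1.2]
ft_force: [0.2, -0.8, -2.7]
finger_gap: 0.389
grip_force: 60.2
now [ 0.5752 -0.2608  0.3005] [3.139 0.    1.2  ] q [-0.53  0.5   0.26  1.33  0.    1.42] gap 0.389
0 rows>= 3 [ 0.93177778 -0.288       0.        ] [ 0.002  0.001 -0.287]
0 rows>= 3 [ 9.63555556e-01 -1.51777778e-01  4.44444444e-04] [ 0.002  0.001 -0.287]
0 rows>= 3 [ 9.75333333e-01 -1.26666667e-02  8.88888889e-04] [ 0.002  0.001 -0.287]
```

```bash
H="python3 -m handwheel"
$H '[[[0.1,-0.03,0],[0,0,-0.03]],[[0.25,-0.077,0],[0,0,-0.08]],[[0.42,-0.13,0],[0,0,-0.13]],[[0.6,-0.186,0],[0,0,-0.18]],[[0.77,-0.238,0],[0,0,-0.24]],[[0.932,-0.288,0],[0,0,-0.287]]]'
$H '[[[0.17,-0.027,0],[0,0,-0.05]],[[0.34,-0.054,0],[0,0,-0.1]],[[0.51,-0.08,0],[0,0,-0.15]],[[0.68,-0.108,0],[0,0,-0.2]],[[0.82,-0.13,0],[0,0,-0.24]],[[0.964,-0.152,0],[0,0,-0.287]]]'
$H '[[[0.17,-0.002,0],[0,0,-0.05]],[[0.34,-0.004,0],[0,0,-0.1]],[[0.51,-0.007,0],[0,0,-0.15]],[[0.68,-0.009,0],[0,0,-0.2]],[[0.84,-0.011,0],[0,0,-0.25]],[[0.975,-0.013,0],[0,0,-0.287]],[[0.975,-0.013,0],[0,0,-0.287]],[[0.975,-0.013,0],[0,0,-0.287]]]'
python3 plan.py .6065 .177 .2605 1.63
python3 - <<'E'
from h import *
c=snap("side"); W=cloud(c)
m=(abs(W[...,0]-.6)<.05)&(abs(W[...,1]-.177)<.045)&(W[...,2]>.02)&(W[...,2]<.25)
im=c["img"].astype(int); m&=(im[...,0]>im[...,2]*1.3)&(im[...,0]<130)
P=W[m]; print(m.sum(),P.min(0),P.max(0),P.mean(0))
E
```

```text
time_s: 22.45
eef_pos: [0.5842, -0.1115, 0.2981]
orientation: [-3.14, -0.001, 1.347]
ft_force: [0.6, 0.6, -1.7]
finger_gap: 0.379
grip_force: 60.0
time_s: 23.2
eef_pos: [0.5949, 0.0334, 0.2986]
orientation: [-3.141, -0.0, 1.489]
ft_force: [-0.2, 0.1, -2.3]
finger_gap: 0.381
grip_force: 60.0
time_s: 24.2
eef_pos: [0.6057, 0.1771, 0.2988]
orientation: [-3.141, 0.001, 1.63]
ft_force: [-0.4, 0.2, -3.4]
finger_gap: 0.378
grip_force: 60.0
now [0.6057 0.1771 0.2988] [-3.141e+00  1.000e-03  1.630e+00] q [ 0.18  0.5   0.26  1.33 -0.    1.7 ] gap 0.378
0 rows>= 1 [-0.00066667  0.00533333  0.25533333] [-0.     0.001 -0.   ]
399 [0.57547407 0.14767355 0.05588587] [0.62983122 0.1947675  0.20285949] [0.59771676 0.16165833 0.13552164]
```

```bash
H="python3 -m handwheel"
$H '[[[0,0.005,0.07],[0,0,0]],[[0,0.005,0.14],[0,0,0]],[[0,0.005,0.2],[0,0,0]],[[0,0.005,0.23],[0,0,0]],[[0,0.005,0.245],[0,0,0]],[[0,0.005,0.255],[0,0,0]],[[0,0.005,0.261],[0,0,0]],[[0,0.005,0.261],[0,0,0]]]'
$H '[[[0,0,0],[0,0,0]],[[0,0,0],[0,0,0]],[[0,0,0],[0,0,0]]]' 0.05
$H '[[[0,0,0],[0,0,0]],[[0,0,0],[0,0,0]],[[0,0,-0.1],[0,0,0]],[[0,0,-0.3],[0,0,0]],[[0,0,-0.55],[0,0,0]],[[0,0,-0.55],[0,0,0]]]' 0.4
python3 plan.py .595 -.361 .335 1.05 .595 -.361 .184 1.05
python3 - <<'E'
from h import *
c=snap("side"); W=cloud(c)
m=(abs(W[...,0]-.6)<.05)&(abs(W[...,1]-.177)<.045)&(W[...,2]>.02)&(W[...,2]<.25)
im=c["img"].astype(int); m&=(im[...,0]>im[...,2]*1.3)&(im[...,0]<130)
P=W[m]; print(m.sum(),P.min(0),P.max(0),P.mean(0))
E
```

```text
time_s: 25.25
eef_pos: [0.6066, 0.1775, 0.2604]
orientation: [3.141, -0.0, 1.63]
ft_force: [-0.8, 0.6, -0.4]
finger_gap: 0.384
grip_force: 60.2
time_s: 25.62
eef_pos: [0.6066, 0.1775, 0.2601]
orientation: [3.141, -0.0, 1.63]
ft_force: [-0.1, -0.2, -0.5]
finger_gap: 0.527
grip_force: 0.0
time_s: 26.38
eef_pos: [0.608, 0.1777, 0.3472]
orientation: [3.133, -0.001, 1.63]
ft_force: [0.3, -0.5, 0.7]
finger_gap: 0.697
grip_force: 0.0
now [0.608  0.1777 0.3472] [ 3.133e+00 -1.000e-03  1.630e+00] q [0.18 0.5  0.38 1.44 0.   1.7 ] gap 0.697
0 rows>= 3 [-0.895      -0.07516667  0.01883333] [ 0.004 -0.002  0.29 ]
0 rows>= 3 [-0.8965      0.05516667  0.0195    ] [ 0.004 -0.002  0.29 ]
0 rows>= 3 [-0.87916667  0.18416667  0.02016667] [ 0.004 -0.002  0.29 ]
0 rows>= 3 [-0.84316667  0.30933333  0.02033333] [ 0.004 -0.002  0.29 ]
1 rows>= 2 [-0.         -0.          0.50333333] [0. 0. 0.]
1 rows>= 2 [-0.         -0.          0.50333333] [0. 0. 0.]
387 [0.57601121 0.14512449 0.0205267 ] [0.62797757 0.19041094 0.16466843] [0.59924867 0.16201591 0.09743022]
```

```bash
H="python3 -m handwheel"
$H '[[[-0.45,-0.037,0],[0,0,0.145]],[[-0.895,-0.075,0],[0,0,0.29]],[[-0.895,-0.075,0],[0,0,0.29]]]' >/dev/null
$H '[[[-0.45,0.027,0],[0,0,0.145]],[[-0.896,0.055,0],[0,0,0.29]],[[-0.896,0.055,0],[0,0,0.29]]]' >/dev/null
$H '[[[-0.45,0.092,0],[0,0,0.145]],[[-0.879,0.184,0],[0,0,0.29]],[[-0.879,0.184,0],[0,0,0.29]]]' >/dev/null
$H '[[[-0.43,0.155,0],[0,0,0.145]],[[-0.843,0.309,0.08],[0,0,0.29]],[[-0.843,0.309,0.08],[0,0,0.29]],[[-0.843,0.309,0.08],[0,0,0.29]],[[-0.843,0.309,0.08],[0,0,0.29]]]'
python3 plan.py .595 -.361 .184 1.05
```

```text
time_s: 28.18
eef_pos: [0.5942, -0.3588, 0.3309]
orientation: [3.141, -0.001, 1.053]
ft_force: [0.3, 0.3, 0.3]
finger_gap: 0.701
grip_force: 0.0
now [ 0.5942 -0.3588  0.3309] [ 3.141e+00 -1.000e-03  1.053e+00] q [-0.63  0.66  0.61  1.52  0.    1.45] gap 0.701
0 rows>= 3 [-0.01133333  0.01133333  0.97933333] [ 0.    -0.002  0.007]
```

```bash
H="python3 -m handwheel"
$H '[[[-0.011,0.011,0.25],[0,0,0]],[[-0.011,0.011,0.5],[0,0,0]],[[-0.011,0.011,0.7],[0,0,0]],[[-0.011,0.011,0.85],[0,0,0]],[[-0.011,0.011,0.94],[0,0,0]],[[-0.011,0.011,0.98],[0,0,0]],[[-0.011,0.011,0.98],[0,0,0]]]'
$H '[[[0,0,0],[0,0,0]],[[0,0,0],[0,0,0]],[[0,0,0],[0,0,0]]]' 0.12
$H '[[[0,0,0],[0,0,0]],[[0,0,0],[0,0,0]],[[0,0,0],[0,0,0]],[[0,0,0],[0,0,0]],[[0,0,0],[0,0,0]]]' -1
$H '[[[0,0,-0.1],[0,0,0]],[[0,0,-0.25],[0,0,0]],[[0,0,-0.4],[0,0,0]],[[0,0,-0.4],[0,0,0]]]'
python3 plan.py .6115 .072 .243 1.63
```

```text
time_s: 29.05
eef_pos: [0.5944, -0.363, 0.1838]
orientation: [3.141, -0.0, 1.051]
ft_force: [0.1, -0.5, 0.2]
finger_gap: 0.699
grip_force: 0.0
time_s: 29.42
eef_pos: [0.5942, -0.3636, 0.1838]
orientation: [3.141, -0.0, 1.05]
ft_force: [-0.0, 0.5, 0.2]
finger_gap: 0.556
grip_force: 0.0
time_s: 30.05
eef_pos: [0.5941, -0.3635, 0.1837]
orientation: [3.141, 0.0, 1.05]
ft_force: [-0.8, 1.0, 4.4]
finger_gap: 0.428
grip_force: 60.1
time_s: 30.55
eef_pos: [0.5951, -0.3641, 0.2455]
orientation: [3.137, 0.0, 1.05]
ft_force: [0.1, -0.1, -1.8]
finger_gap: 0.431
grip_force: 60.3
now [ 0.5951 -0.3641  0.2455] [3.137 0.    1.05 ] q [-0.64  0.66  0.39  1.3   0.    1.45] gap 0.431
0 rows>= 3 [ 0.85888889 -0.45022222  0.00333333] [ 0.003  0.001 -0.386]
0 rows>= 3 [ 0.92933333 -0.27688889  0.00422222] [ 0.003  0.001 -0.386]
0 rows>= 3 [ 0.96533333 -0.09333333  0.00488889] [ 0.003  0.001 -0.386]
```

```bash
H="python3 -m handwheel"
$H '[[[0.09,-0.045,0],[0,0,-0.04]],[[0.23,-0.12,0],[0,0,-0.1]],[[0.4,-0.21,0],[0,0,-0.17]],[[0.56,-0.29,0],[0,0,-0.25]],[[0.71,-0.37,0],[0,0,-0.32]],[[0.859,-0.45,0],[0,0,-0.386]]]'
$H '[[[0.16,-0.05,0],[0,0,-0.06]],[[0.33,-0.1,0],[0,0,-0.13]],[[0.49,-0.145,0],[0,0,-0.2]],[[0.65,-0.195,0],[0,0,-0.27]],[[0.8,-0.24,0],[0,0,-0.33]],[[0.929,-0.277,0],[0,0,-0.386]]]'
$H '[[[0.17,-0.016,0],[0,0,-0.06]],[[0.34,-0.032,0],[0,0,-0.13]],[[0.51,-0.05,0],[0,0,-0.2]],[[0.68,-0.066,0],[0,0,-0.27]],[[0.84,-0.08,0],[0,0,-0.33]],[[0.965,-0.093,0],[0,0,-0.386]],[[0.965,-0.093,0],[0,0,-0.386]],[[0.965,-0.093,0],[0,0,-0.386]]]'
python3 plan.py .6115 .072 .2015 1.63
python3 - <<'E'
from h import *
c=snap("side"); W=cloud(c)
m=(abs(W[...,0]-.61)<.05)&(abs(W[...,1]-.072)<.045)&(W[...,2]>.02)&(W[...,2]<.25)
im=c["img"].astype(int); m&=(im[...,0]>im[...,2]*1.3)&(im[...,0]<130)
P=W[m]; print(m.sum(),P.min(0),P.max(0),P.mean(0))
E
```

```text
time_s: 31.3
eef_pos: [0.5991, -0.216, 0.2425]
orientation: [-3.14, -0.0, 1.246]
ft_force: [-0.4, -0.8, -2.5]
finger_gap: 0.432
grip_force: 60.4
time_s: 32.05
eef_pos: [0.605, -0.0712, 0.2433]
orientation: [3.141, -0.0, 1.438]
ft_force: [0.0, 0.4, -1.7]
finger_gap: 0.429
grip_force: 60.4
time_s: 33.05
eef_pos: [0.6107, 0.0722, 0.2433]
orientation: [-3.142, 0.001, 1.629]
ft_force: [-0.1, -0.9, -2.7]
finger_gap: 0.428
grip_force: 60.4
now [0.6107 0.0722 0.2433] [-3.142e+00  1.000e-03  1.629e+00] q [ 0.01  0.48  0.08  1.17 -0.    1.53] gap 0.428
0 rows>= 1 [-0.00133333  0.00533333  0.27866667] [-0.     0.001 -0.002]
267 [0.58098314 0.04013005 0.05974276] [0.63194338 0.08519143 0.16225007] [0.6040709  0.05643606 0.11104996]
```

```bash
H="python3 -m handwheel"
$H '[[[0,0.005,0.08],[0,0,0]],[[0,0.005,0.16],[0,0,0]],[[0,0.005,0.22],[0,0,0]],[[0,0.005,0.25],[0,0,0]],[[0,0.005,0.268],[0,0,0]],[[0,0.005,0.277],[0,0,0]],[[0,0.005,0.284],[0,0,0]],[[0,0.005,0.284],[0,0,0]]]'
$H '[[[0,0,0],[0,0,0]],[[0,0,0],[0,0,0]],[[0,0,0],[0,0,0]]]' 0.12
$H '[[[0,0,0],[0,0,0]],[[0,0,0],[0,0,0]],[[0,0,-0.1],[0,0,0]],[[0,0,-0.3],[0,0,0]],[[0,0,-0.6],[0,0,0]],[[0,0,-0.8],[0,0,0]],[[0,0,-0.8],[0,0,0]]]' 0.4
$H '[[[-0.4,-0.4,0],[0,0,0]],[[-0.9,-0.9,0],[0,0,0]],[[-0.9,-0.9,0],[0,0,0]],[[-0.9,-0.9,0],[0,0,0]]]'
python3 - <<'E'
from h import *
for n in("side","top"):
    c=snap(n); np.save(n+"4.npy",cloud(c)); cv2.imwrite(f"pics/{n}4.png",c["img"][...,::-1])
s=cv2.imread("pics/side4.png");t=cv2.imread("pics/top4.png")
cv2.imwrite("pics/j4.png",np.hstack([cv2.resize(t[100:260,130:340],(394,300),interpolation=cv2.INTER_CUBIC),cv2.resize(s[110:210,190:320],(406,300),interpolation=cv2.INTER_CUBIC)]))
E
python3 plan.py
```

```text
time_s: 34.1
eef_pos: [0.6116, 0.0727, 0.2017]
orientation: [3.14, -0.0, 1.629]
ft_force: [-1.4, -0.4, 4.1]
finger_gap: 0.433
grip_force: 60.7
time_s: 34.48
eef_pos: [0.6115, 0.0726, 0.2006]
orientation: [3.141, -0.0, 1.629]
ft_force: [0.1, -0.2, 0.7]
finger_gap: 0.56
grip_force: 0.0
time_s: 35.35
eef_pos: [0.6129, 0.0727, 0.3249]
orientation: [3.134, 0.0, 1.629]
ft_force: [0.4, 0.7, -0.7]
finger_gap: 0.705
grip_force: 0.0
time_s: 35.85
eef_pos: [0.4813, -0.072, 0.3198]
orientation: [-3.139, -0.0, 1.624]
ft_force: [1.3, 0.0, -0.3]
finger_gap: 0.701
grip_force: 0.0
now [ 0.4839 -0.0704  0.3203] [-3.141e+00 -1.000e-03  1.628e+00] q [-0.27  0.2  -0.12  1.25  0.    1.24] gap 0.7
```

View pics/j4.png

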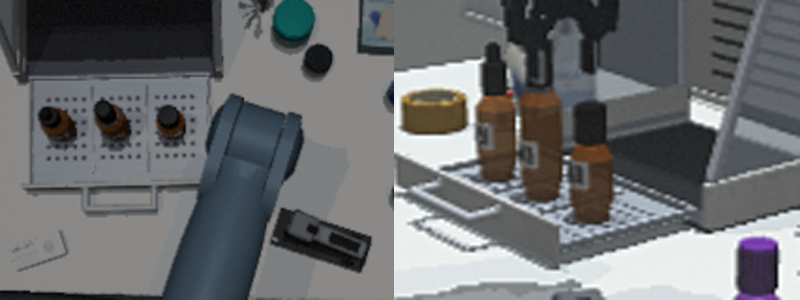

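Top crop: three bottles in their bays at (57,123), (112,118) and (171,122), scanner at (322,238). Side crop: all upright, labels at the left front. Next I'll check label yaw and the scanner pose.

```bash
python3 - <<'E'
from h import *
im=cv2.imread("pics/side4.png").astype(int)
K=np.array([[489.95635721,0,261.72688],[0,489.956357,187.6527],[0,0,1]]); eye=np.array([-0.35855,-1.394296,.658403]); R=Ro.from_euler('xyz',[1.21046251,.00765981,-.60596124]).as_matrix()
def proj(p):
    q=R.T@(np.array(p)-eye); return K[0,0]*q[0]/-q[2]+K[0,2], K[1,1]*(-q[1])/-q[2]+K[1,2]
for n,(x,y) in dict(drop=(.6015,.2825),tall=(.6065,.1775),short=(.6115,.0725)).items():
    d=np.array([x,y])-eye[:2]; d/=np.linalg.norm(d); f=np.array([x,y])-d*.027
    u,v=proj((*f,.083)); print(n,(u,v),"az cam",np.degrees(np.arctan2(-d[1],-d[0])).round(1)); u=round(u);v=round(v)
    for r in (v-2,v,v+2):
        print(r,u-10,' '.join(f"{im[r,k,2]:3d}/{im[r,k,0]:3d}" for k in range(u-10,u+11)))
for n in("top","side"):
    W=np.load(n+"4.npy"); m=(W[...,0]>.34)&(W[...,0]<.47)&(W[...,1]>-.32)&(W[...,1]<-.1)&(W[...,2]>.026)&(W[...,2]<.06)
    P=W[m]; c=P[:,:2].mean(0); 
    r=cv2.minAreaRect((P[:,:2]*1000).astype(np.float32)); print(n,len(P),r)
    a=np.radians(-77); 
    e=np.linalg.svd(P[:,:2]-c)[2][0]; e*=np.sign(-e[1]); o=np.array([-e[1],e[0]])
    s=(P[:,:2]-c)@e; w=(P[:,:2]-c)@o; print("c",c.round(4),"axis deg",np.degrees(np.arctan2(e[1],e[0])).round(1),"s",s.min().round(3),s.max().round(3))
    for lo in np.arange(-.1,.1,.0125):
        k=(s>=lo)&(s<lo+.0125)
        if k.sum()>3: print(lo.round(4),k.sum(),"w",np.percentile(w[k],[4,96]).round(3),"z",np.percentile(P[k,2],[20,50,90]).round(3))
t=cv2.imread("pics/top4.png"); cv2.imwrite("pics/sc.png",cv2.convertScaleAbs(cv2.resize(t[205:250,268:335],(670,450),interpolation=cv2.INTER_CUBIC),alpha=2))
E
```

```text
drop (np.float64(222.3299726213916), np.float64(155.56210550321288)) az cam -119.8
154 212 235/241 234/238 237/242 206/213  93/ 98  54/ 54  63/ 62  64/ 63 101/102 102/ 86  87/ 56  86/ 49  84/ 49  85/ 47  86/ 52  82/ 46  78/ 42 194/193 122/109  64/ 31  66/ 34
156 212 233/238 233/238 236/241 204/213 105/109  96/ 96  74/ 74  62/ 62 101/103 100/ 85  90/ 57  84/ 47  85/ 50  84/ 48  82/ 47  83/ 48  78/ 41 161/156 122/114  79/ 56  66/ 34
158 212 232/237 232/237 234/239 241/246 146/150  78/ 78  94/ 96  87/ 87 106/107 104/ 98  88/ 60  84/ 47  86/ 52  83/ 48  83/ 50  84/ 48  79/ 42 143/138  91/ 88  79/ 81  86/ 88
tall (np.float64(236.96437997881705), np.float64(161.71206825133373)) az cam -121.5
160 227  73/ 43  67/ 35  87/ 85  48/ 49  56/ 55  78/ 79  50/ 51 101/101 110/111  77/ 59  68/ 35  68/ 35  74/ 40  76/ 43  70/ 34  61/ 29  57/ 32  47/ 48  44/ 51  45/ 45  85/ 35
162 227  67/ 37  64/ 34 111/104  60/ 58  53/ 55  79/ 80  54/ 55  78/ 78 106/107  83/ 62  74/ 41  74/ 40  67/ 34  66/ 35  65/ 33  65/ 35  62/ 31 151/164 226/236 147/127  98/ 34
164 227  72/ 42  68/ 35 163/187 116/125 100/ 99  86/ 
[... 1599 characters left out ...]
277465820312, 49.61017608642578), 74.23479461669922)
c [ 0.4065 -0.2296] axis deg -109.6 s -0.079 0.083
-0.075 24 w [-0.02   0.023] z [0.038 0.041 0.044]
-0.0625 24 w [-0.019  0.023] z [0.041 0.042 0.044]
-0.05 25 w [-0.02   0.022] z [0.04  0.043 0.044]
-0.0375 58 w [-0.018  0.026] z [0.033 0.038 0.044]
-0.025 25 w [-0.012  0.014] z [0.035 0.038 0.042]
-0.0125 14 w [-0.012  0.017] z [0.036 0.037 0.039]
-0.0 23 w [-0.014  0.016] z [0.035 0.037 0.04 ]
0.0125 20 w [-0.014  0.018] z [0.034 0.037 0.039]
0.025 20 w [-0.014  0.012] z [0.035 0.037 0.039]
0.0375 23 w [-0.014  0.015] z [0.033 0.036 0.039]
0.05 25 w [-0.014  0.015] z [0.033 0.036 0.039]
0.0625 42 w [-0.013  0.015] z [0.029 0.033 0.036]
```

View pics/sc.png

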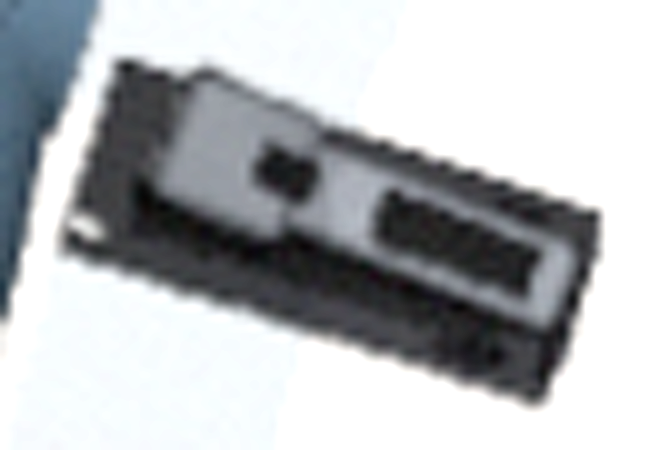

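The crop shows the scanner: head end (185,135), tail (560,285), head pointing to +y. The black rest plate has corners at about (120,60), (600,215), (545,400) and (60,245).

```bash
python3 - <<'E'
from h import *
im=cv2.imread("pics/top4.png"); W=np.load("top4.npy")
K=np.array([[496.65086588,0,257.77076],[0,496.65086588,190.228536],[0,0,1]]); eye=np.array([.31121445,-.05254859,1.79537559]); R=Ro.from_euler('xyz',[.12561475,-.00508355,-1.54271627]).as_matrix()
def ray(u,v,z):
    d=R@np.array([(u-K[0,2])/K[0,0],-(v-K[1,2])/K[1,1],-1]); return eye+d*(z-eye[2])/d[2]
pc=np.array([ray(268+x/10-.5,205+y/10-.5,.006)[:2] for x,y in((120,60),(600,215),(545,400),(60,245))])
r=cv2.minAreaRect((pc*1000).astype(np.float32)); print("plate",pc.round(3),pc.mean(0),r)
for im_f in ("top0","top4"):
    g=cv2.imread(f"pics/{im_f}.png"); m=np.zeros(g.shape[:2],bool)
    gg=g.max(-1).astype(int); sub=gg[205:250,270:335]; print(im_f,"dark counts",(sub<45).sum())
    # dark or elevated = plate+scanner footprint; outer outline
    foot=((sub<95)).astype(np.uint8); n,L,st,_=cv2.connectedComponentsWithStats(foot); 
    k=L==L[23,31] if L[23,31] else L==1+np.argmax(st[1:,4]); cn=max(cv2.findContours(k.astype(np.uint8),0,1)[0],key=cv2.contourArea)
    rr=cv2.minAreaRect(cn.astype(np.float32)); b=cv2.boxPoints(rr)
    q=np.array([ray(270+x,205+y,.006)[:2] for x,y in b]); print(rr,q.round(3),q.mean(0).round(4))
# scanner outline by lighter grey on tops: points z>.026
for z,(x,y) in ((.042,(185,135)),(.038,(565,285))): print(ray(268+x/10-.5,205+y/10-.5,z).round(4))
E
```

```text
plate [[ 0.466 -0.136]
 [ 0.415 -0.31 ]
 [ 0.348 -0.291]
 [ 0.398 -0.116]] [ 0.40674412 -0.21313944] ((406.9608459472656, -213.09902954101562), (182.28256225585938, 70.24718475341797), 73.9116439819336)
top0 dark counts 640
((30.849998474121094, 22.949996948242188), (52.17757797241211, 20.87103271484375), 18.434947967529297) [[ 0.396 -0.113]
 [ 0.468 -0.135]
 [ 0.414 -0.315]
 [ 0.342 -0.292]] [ 0.4052 -0.214 ]
top4 dark counts 637
((30.89999771118164, 22.299999237060547), (51.861351013183594, 22.135942459106445), 18.434947967529297) [[ 0.396 -0.113]
 [ 0.473 -0.137]
 [ 0.419 -0.315]
 [ 0.343 -0.291]] [ 0.4075 -0.2141]
[ 0.4368 -0.1578  0.042 ]
[ 0.3879 -0.2933  0.038 ]
```

```bash
python3 plan.py .41 -.222 .22 4.39 .41 -.222 .082 4.39
```

```text
now [ 0.4839 -0.0704  0.3203] [-3.141e+00 -1.000e-03  1.628e+00] q [-0.27  0.2  -0.12  1.25  0.    1.24] gap 0.7
0 rows>= 3 [-0.16355556 -0.09155556  0.11144444] [ 0.    -0.    -0.921]
0 rows>= 3 [-0.10588889 -0.15466667  0.11144444] [ 0.    -0.    -0.921]
0 rows>= 3 [-0.02611111 -0.18555556  0.11144444] [ 0.    -0.    -0.921]
0 rows>= 3 [ 0.059      -0.17777778  0.11144444] [ 0.    -0.    -0.921]
0 rows>= 3 [ 0.13188889 -0.13311111  0.11144444] [ 0.    -0.    -0.921]
0 rows>= 3 [ 0.17733333 -0.06055556  0.11144444] [ 0.    -0.    -0.921]
1 rows>= 3 [ 0.   -0.    0.92] [0. 0. 0.]
```

```bash
H="python3 -m handwheel"
$H '[[[-0.164,-0.092,0.111],[0,0,-0.37]],[[-0.164,-0.092,0.111],[0,0,-0.74]],[[-0.164,-0.092,0.111],[0,0,-0.921]]]' 0.4 >/dev/null
$H '[[[-0.106,-0.155,0.111],[0,0,-0.37]],[[-0.106,-0.155,0.111],[0,0,-0.74]],[[-0.106,-0.155,0.111],[0,0,-0.921]]]' >/dev/null
$H '[[[-0.026,-0.186,0.111],[0,0,-0.37]],[[-0.026,-0.186,0.111],[0,0,-0.74]],[[-0.026,-0.186,0.111],[0,0,-0.921]]]' >/dev/null
$H '[[[0.059,-0.178,0.111],[0,0,-0.37]],[[0.059,-0.178,0.111],[0,0,-0.74]],[[0.059,-0.178,0.111],[0,0,-0.921]]]' >/dev/null
$H '[[[0.132,-0.133,0.111],[0,0,-0.37]],[[0.132,-0.133,0.111],[0,0,-0.74]],[[0.132,-0.133,0.111],[0,0,-0.921]]]' >/dev/null
$H '[[[0.177,-0.061,0.111],[0,0,-0.37]],[[0.177,-0.061,0.111],[0,0,-0.74]],[[0.177,-0.061,0.111],[0,0,-0.921]],[[0.177,-0.061,0.111],[0,0,-0.921]],[[0.177,-0.061,0.111],[0,0,-0.921]]]'
python3 plan.py .41 -.222 .082 4.39
python3 - <<'E'
from h import *
c=snap("side"); W=cloud(c)
s=c["img"][...,::-1]; cv2.imwrite("pics/s5.png",cv2.resize(s[130:260,200:300],(460,600),interpolation=cv2.INTER_CUBIC))
m=(W[...,0]>.34)&(W[...,0]<.47)&(W[...,1]>-.32)&(W[...,1]<-.1)&(W[...,2]>.026)&(W[...,2]<.06); P=W[m]; cc=P[:,:2].mean(0); e=np.linalg.svd(P[:,:2]-cc)[2][0]; print(len(P),cc,e)
E
```

```text
time_s: 38.45
eef_pos: [0.4116, -0.2216, 0.2206]
orientation: [-3.142, 0.0, -1.891]
ft_force: [0.4, 1.3, 0.9]
finger_gap: 0.701
grip_force: 0.0
now [ 0.4116 -0.2216  0.2206] [-3.142  0.    -1.891] q [-0.63  0.21 -0.37  0.99  0.   -1.88] gap 0.701
0 rows>= 3 [0.006      0.00933333 0.924     ] [-0.     0.     0.005]
323 [ 0.40659359 -0.22980973] [-0.33818352 -0.94108018]
```

View pics/s5.png

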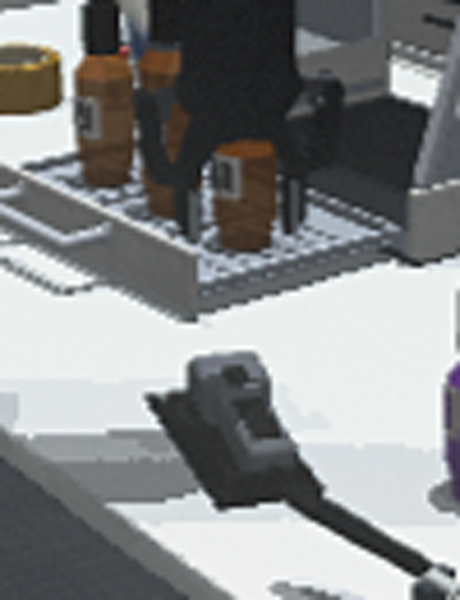

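The side view shows the gripper (fingers at (193,210) and (292,210)) directly over the scanner handle at about (250,410). Descending to grip it.

```bash
H="python3 -m handwheel"
$H '[[[0,0,0.3],[0,0,0]],[[0,0,0.6],[0,0,0]],[[0,0,0.8],[0,0,0]],[[0,0,0.9],[0,0,0]],[[0,0,0.924],[0,0,0]],[[0,0,0.924],[0,0,0]]]'
$H '[[[0,0,0],[0,0,0]],[[0,0,0],[0,0,0]],[[0,0,0],[0,0,0]]]' 0
$H '[[[0,0,0],[0,0,0]],[[0,0,0],[0,0,0]],[[0,0,0],[0,0,0]],[[0,0,0],[0,0,0]],[[0,0,0],[0,0,0]]]' -1
$H '[[[0,0,-0.1],[0,0,0]],[[0,0,-0.3],[0,0,0]],[[0,0,-0.5],[0,0,0]],[[0,0,-0.5],[0,0,0]]]'
python3 - <<'E'
from h import *
c=snap("side"); W=cloud(c)
s=c["img"][...,::-1]; cv2.imwrite("pics/s6.png",cv2.resize(s[130:260,200:300],(460,600),interpolation=cv2.INTER_CUBIC))
E
```

```text
time_s: 39.25
eef_pos: [0.4112, -0.2221, 0.0825]
orientation: [-3.141, -0.0, -1.891]
ft_force: [0.3, -0.3, 0.0]
finger_gap: 0.7
grip_force: 0.0
time_s: 39.62
eef_pos: [0.4111, -0.2222, 0.0826]
orientation: [-3.141, -0.0, -1.891]
ft_force: [-0.0, 0.0, 0.5]
finger_gap: 0.504
grip_force: 0.0
time_s: 40.25
eef_pos: [0.4113, -0.2222, 0.0828]
orientation: [-3.14, -0.0, -1.891]
ft_force: [-0.5, 0.5, 6.4]
finger_gap: 0.392
grip_force: 59.0
time_s: 40.75
eef_pos: [0.4121, -0.2229, 0.1588]
orientation: [-3.138, -0.001, -1.891]
ft_force: [0.3, -0.2, -1.3]
finger_gap: 0.387
grip_force: 59.5
```

View pics/s6.png

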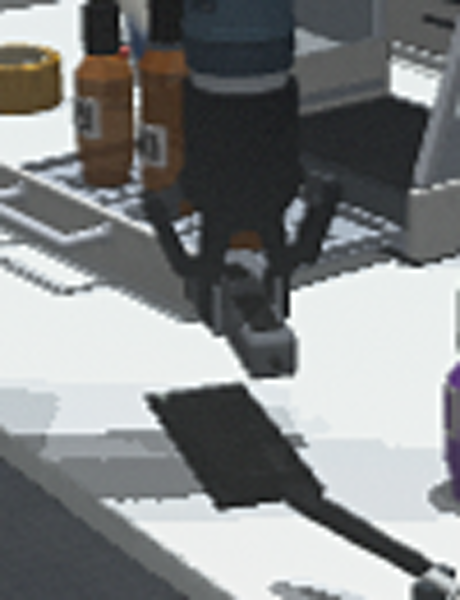

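The scanner is held level and the empty rest plate is visible, with corners at (148,393), (240,383), (325,490) and (220,508). I'll locate the plate and plan the scan.

```bash
python3 plan.py .424 .167 .159 3.19 .424 .167 .146 3.19; python3 - <<'E'
from h import *
K=np.array([[489.95635721,0,261.72688],[0,489.956357,187.6527],[0,0,1]]); eye=np.array([-0.35855,-1.394296,.658403]); R=Ro.from_euler('xyz',[1.21046251,.00765981,-.60596124]).as_matrix()
def ray(u,v,z):
    d=R@np.array([(u-K[0,2])/K[0,0],-(v-K[1,2])/K[1,1],-1]); return eye+d*(z-eye[2])/d[2]
q=np.array([ray(200+x/4.6-.5,130+y/4.615-.5,.006)[:2] for x,y in((148,393),(240,383),(325,490),(220,508))]); print(q.round(3),q.mean(0))
E
```

```text
now [ 0.4113 -0.2223  0.1575] [-3.140e+00 -1.000e-03 -1.891e+00] q [-0.63  0.27 -0.48  0.82  0.   -1.88] gap 0.392
0 rows>= 3 [-0.83022222  0.24533333 -0.00422222] [-0.001  0.     0.802]
0 rows>= 3 [-0.66866667  0.54977778 -0.00422222] [-0.001  0.     0.802]
0 rows>= 3 [-0.40111111  0.76711111 -0.00377778] [-0.001  0.     0.802]
1 rows>= 1 [ 0.         -0.          0.08666667] [0. 0. 0.]
[[ 0.399 -0.118]
 [ 0.463 -0.141]
 [ 0.412 -0.318]
 [ 0.342 -0.3  ]] [ 0.4038807  -0.21944273]
```

```bash
H="python3 -m handwheel"
$H '[[[-0.2,0.06,0],[0,0,0.2]],[[-0.4,0.12,0],[0,0,0.4]],[[-0.62,0.18,0],[0,0,0.6]],[[-0.83,0.245,0],[0,0,0.802]],[[-0.83,0.245,0],[0,0,0.802]]]'
$H '[[[-0.17,0.14,0],[0,0,0.2]],[[-0.33,0.27,0],[0,0,0.4]],[[-0.5,0.41,0],[0,0,0.6]],[[-0.669,0.55,0],[0,0,0.802]],[[-0.669,0.55,0],[0,0,0.802]]]'
$H '[[[-0.1,0.19,0],[0,0,0.2]],[[-0.2,0.38,0],[0,0,0.4]],[[-0.3,0.57,0.03],[0,0,0.6]],[[-0.401,0.767,0.08],[0,0,0.802]],[[-0.401,0.767,0.08],[0,0,0.802]],[[-0.401,0.767,0.08],[0,0,0.802]]]'
python3 plan.py .424 .167 .146 3.19
python3 - <<'E'
from h import *
c=snap("side"); t=snap("top"); np.save("side7.npy",cloud(c)); np.save("top7.npy",cloud(t))
a=cv2.resize(c["img"][110:210,190:320],(520,400),interpolation=cv2.INTER_CUBIC);b=cv2.resize(t["img"][110:250,130:228],(280,400),interpolation=cv2.INTER_CUBIC)
cv2.imwrite("pics/j7.png",np.hstack([a,b])[...,::-1])
E
```

```text
time_s: 41.42
eef_pos: [0.4133, -0.09, 0.1554]
orientation: [3.137, -0.001, -2.288]
ft_force: [-0.7, -0.1, -1.5]
finger_gap: 0.387
grip_force: 59.4
time_s: 42.05
eef_pos: [0.4188, 0.0384, 0.1561]
orientation: [3.141, -0.002, -2.689]
ft_force: [-0.1, -0.8, -1.4]
finger_gap: 0.387
grip_force: 59.7
time_s: 42.8
eef_pos: [0.4237, 0.1662, 0.1447]
orientation: [-3.141, -0.001, -3.094]
ft_force: [0.2, -0.1, -1.8]
finger_gap: 0.385
grip_force: 59.9
now [0.4237 0.1662 0.1447] [-3.141e+00 -1.000e-03 -3.094e+00] q [ 0.23  0.26 -0.52  0.79 -0.    0.19] gap 0.385
0 rows>= 1 [-0.00266667  0.00533333 -0.00866667] [-0.002 -0.002 -0.001]
```

View pics/j7.png

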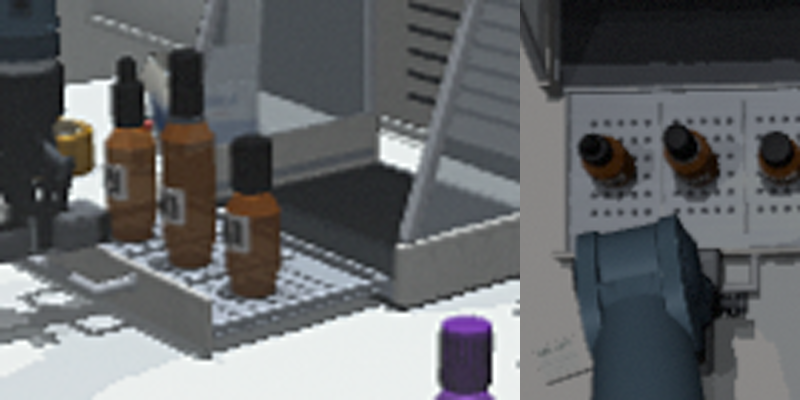

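The side crop shows the scanner head (80,222) facing the tall bottle's label (172,208), clear of the panel. I'll hold, then check its height.

```bash
H="python3 -m handwheel"
$H '[[[0,0.005,-0.006],[0,0,0]],[[0,0.005,-0.006],[0,0,0]],[[0,0.005,-0.006],[0,0,0]],[[0,0.005,-0.006],[0,0,0]],[[0,0.005,-0.006],[0,0,0]],[[0,0.005,-0.006],[0,0,0]],[[0,0.005,-0.006],[0,0,0]],[[0,0.005,-0.006],[0,0,0]],[[0,0.005,-0.006],[0,0,0]],[[0,0.005,-0.006],[0,0,0]],[[0,0.005,-0.006],[0,0,0]],[[0,0.005,-0.006],[0,0,0]],[[0,0.005,-0.006],[0,0,0]],[[0,0.005,-0.006],[0,0,0]],[[0,0.005,-0.006],[0,0,0]],[[0,0.005,-0.006],[0,0,0]],[[0,0.005,-0.006],[0,0,0]],[[0,0.005,-0.006],[0,0,0]]]'
python3 plan.py .419 .273 .146 3.19
python3 - <<'E'
from h import *
for n in("side","top"):
    W=cloud(snap(n)); m=(W[...,0]>.44)&(W[...,0]<.53)&(abs(W[...,1]-.171)<.04)&(W[...,2]>.066)&(W[...,2]<.125); P=W[m]
    print(n,len(P),*(np.percentile(P,[3,50,97],axis=0).round(3) if len(P) else []))
for n,b in dict(drop=(.6015,.2825),tall=(.6065,.1775),short=(.6115,.0725)).items():
    for v in("side7","top7"):
        W=np.load(v+".npy"); d=np.hypot(W[...,0]-b[0],W[...,1]-b[1]); m=(d<.05)&(W[...,2]>.14); P=W[m]; z=np.nanmax(P[:,2]) if len(P) else 0
        if len(P): print(n,v,((P.min(0)+P.max(0))/2).round(3),z.round(3))
E
```

```text
time_s: 45.15
eef_pos: [0.4237, 0.1681, 0.1461]
orientation: [3.142, 0.0, -3.094]
ft_force: [-0.2, 0.5, -1.1]
finger_gap: 0.39
grip_force: 59.9
now [0.4237 0.1681 0.1461] [ 3.142  0.    -3.094] q [ 0.24  0.26 -0.52  0.79  0.    0.19] gap 0.39
0 rows>= 2 [-2.00000000e-03  7.00000000e-01  6.66666667e-04] [ 0.     0.    -0.001]
side 150 [0.443 0.138 0.074] [0.468 0.147 0.095] [0.494 0.174 0.108]
top 90 [0.454 0.146 0.08 ] [0.478 0.154 0.104] [0.496 0.169 0.111]
drop side7 [0.602 0.277 0.175] 0.209
drop top7 [0.601 0.287 0.178] 0.215
tall side7 [0.603 0.168 0.187] 0.233
tall top7 [0.606 0.184 0.191] 0.24
short side7 [0.608 0.068 0.155] 0.17
short top7 [0.61  0.079 0.158] 0.175
```

```bash
H="python3 -m handwheel"
$H '[[[0,0.15,0],[0,0,0]],[[0,0.3,0],[0,0,0]],[[0,0.45,0],[0,0,0]],[[0,0.6,0],[0,0,0]],[[0,0.7,0],[0,0,0]],[[0,0.7,0],[0,0,0]]]'
$H '[[[0,0,0],[0,0,0]],[[0,0,0],[0,0,0]],[[0,0,0],[0,0,0]],[[0,0,0],[0,0,0]],[[0,0,0],[0,0,0]],[[0,0,0],[0,0,0]],[[0,0,0],[0,0,0]],[[0,0,0],[0,0,0]],[[0,0,0],[0,0,0]],[[0,0,0],[0,0,0]],[[0,0,0],[0,0,0]],[[0,0,0],[0,0,0]],[[0,0,0],[0,0,0]],[[0,0,0],[0,0,0]],[[0,0,0],[0,0,0]],[[0,0,0],[0,0,0]],[[0,0,0],[0,0,0]],[[0,0,0],[0,0,0]]]'
python3 plan.py .429 .063 .146 3.19
python3 - <<'E'
from h import *
for n in("side","top"):
    W=cloud(snap(n)); m=(W[...,0]>.44)&(W[...,0]<.53)&(abs(W[...,1]-.278)<.04)&(W[...,2]>.066)&(W[...,2]<.125); P=W[m]
    print(n,len(P),*(np.percentile(P,[3,50,97],axis=0).round(3) if len(P) else []))
E
```

```text
time_s: 46.0
eef_pos: [0.4187, 0.2736, 0.1461]
orientation: [-3.142, 0.0, -3.092]
ft_force: [0.5, 0.7, -1.0]
finger_gap: 0.387
grip_force: 60.0
time_s: 48.25
eef_pos: [0.4187, 0.273, 0.1461]
orientation: [3.142, 0.0, -3.094]
ft_force: [-0.2, -1.2, -2.0]
finger_gap: 0.385
grip_force: 60.0
now [0.4187 0.273  0.1461] [ 3.142  0.    -3.094] q [ 0.45  0.34 -0.41  0.82  0.    0.4 ] gap 0.385
0 rows>= 2 [-1.00000000e-03 -7.01000000e-01  3.33333333e-04] [ 0.     0.    -0.001]
0 rows>= 2 [-6.66666667e-04 -7.01000000e-01  3.33333333e-04] [ 0.     0.    -0.001]
side 137 [0.442 0.241 0.073] [0.464 0.251 0.095] [0.49  0.284 0.107]
top 167 [0.445 0.251 0.088] [0.475 0.267 0.103] [0.493 0.297 0.111]
```

```bash
H="python3 -m handwheel"
$H '[[[0,-0.15,0],[0,0,0]],[[0,-0.32,0],[0,0,0]],[[0,-0.5,0],[0,0,0]],[[0,-0.7,0],[0,0,0]],[[0,-0.7,0],[0,0,0]]]' > /dev/null
$H '[[[0,-0.2,0],[0,0,0]],[[0,-0.4,0],[0,0,0]],[[0,-0.55,0],[0,0,0]],[[0,-0.7,0],[0,0,0]],[[0,-0.7,0],[0,0,0]]]'
$H '[[[0,0,0],[0,0,0]],[[0,0,0],[0,0,0]],[[0,0,0],[0,0,0]],[[0,0,0],[0,0,0]],[[0,0,0],[0,0,0]],[[0,0,0],[0,0,0]],[[0,0,0],[0,0,0]],[[0,0,0],[0,0,0]],[[0,0,0],[0,0,0]],[[0,0,0],[0,0,0]],[[0,0,0],[0,0,0]],[[0,0,0],[0,0,0]],[[0,0,0],[0,0,0]],[[0,0,0],[0,0,0]],[[0,0,0],[0,0,0]],[[0,0,0],[0,0,0]],[[0,0,0],[0,0,0]],[[0,0,0],[0,0,0]]]'
python3 - <<'E'
from h import *
for n in("side","top"):
    W=cloud(snap(n)); m=(W[...,0]>.44)&(W[...,0]<.53)&(abs(W[...,1]-.066)<.04)&(W[...,2]>.066)&(W[...,2]<.125); P=W[m]
    print(n,len(P),*(np.percentile(P,[3,50,97],axis=0).round(3) if len(P) else []))
E
python3 plan.py .411 -.2195 .159 4.424 .411 -.2195 .083 4.424
```

```text
time_s: 49.6
eef_pos: [0.429, 0.0629, 0.1462]
orientation: [3.141, 0.001, -3.096]
ft_force: [0.2, 0.0, -1.4]
finger_gap: 0.39
grip_force: 60.1
time_s: 51.85
eef_pos: [0.4287, 0.0632, 0.1461]
orientation: [3.141, 0.0, -3.094]
ft_force: [-0.0, 0.2, -1.3]
finger_gap: 0.391
grip_force: 60.1
side 164 [0.446 0.033 0.073] [0.473 0.041 0.093] [0.5   0.071 0.107]
top 1 [0.503 0.027 0.069] [0.503 0.027 0.069] [0.503 0.027 0.069]
now [0.4287 0.0632 0.1461] [ 3.142  0.    -3.094] q [-0.    0.22 -0.58  0.77  0.   -0.05] gap 0.387
0 rows>= 3 [ 0.06911111 -0.62577778 -0.02866667] [ 0.     0.    -0.823]
0 rows>= 3 [ 0.31377778 -0.54577778 -0.02866667] [ 0.     0.    -0.823]
0 rows>= 3 [ 0.50577778 -0.37466667 -0.02866667] [ 0.     0.    -0.823]
1 rows>= 2 [ 0.         -0.          0.50666667] [0. 0. 0.]
```

```bash
H="python3 -m handwheel"; 
$H '[[[0.017,-0.156,-0.02],[0,0,-0.2]],[[0.034,-0.31,-0.028],[0,0,-0.4]],[[0.05,-0.47,-0.028],[0,0,-0.6]],[[0.069,-0.626,-0.028],[0,0,-0.82]],[[0.069,-0.626,-0.028],[0,0,-0.82]]]'
$H '[[[0.08,-0.136,-0.02],[0,0,-0.2]],[[0.16,-0.27,-0.028],[0,0,-0.4]],[[0.235,-0.41,-0.028],[0,0,-0.6]],[[0.314,-0.546,-0.028],[0,0,-0.82]],[[0.314,-0.546,-0.028],[0,0,-0.82]]]'
$H '[[[0.126,-0.094,-0.02],[0,0,-0.2]],[[0.25,-0.19,-0.028],[0,0,-0.4]],[[0.38,-0.28,-0.028],[0,0,-0.6]],[[0.506,-0.375,-0.028],[0,0,-0.82]],[[0.506,-0.375,-0.028],[0,0,-0.82]],[[0.506,-0.375,-0.028],[0,0,-0.82]]]'
python3 plan.py .4096 -.2157 .110 4.417
python3 - <<'E'
from h import *
c=snap("side"); s=c["img"][...,::-1]; t=snap("top")["img"][...,::-1]
cv2.imwrite("pics/j8.png",np.hstack([cv2.resize(s[150:260,210:300],(409,500),interpolation=cv2.INTER_CUBIC),cv2.resize(t[190:255,260:335],(391,339),interpolation=cv2.INTER_CUBIC)[:339] if 0 else cv2.resize(t[185:270,260:326],(388,500),interpolation=cv2.INTER_CUBIC)]))
E
```

```text
time_s: 52.58
eef_pos: [0.423, -0.032, 0.1504]
orientation: [-3.141, 0.0, -2.687]
ft_force: [0.3, 0.9, -0.7]
finger_gap: 0.388
grip_force: 60.1
time_s: 53.2
eef_pos: [0.4172, -0.1257, 0.1546]
orientation: [-3.141, 0.001, -2.277]
ft_force: [-0.4, -0.6, -1.7]
finger_gap: 0.391
grip_force: 60.1
time_s: 53.95
eef_pos: [0.4105, -0.2181, 0.1584]
orientation: [3.141, 0.001, -1.865]
ft_force: [-0.2, 0.5, -2.1]
finger_gap: 0.388
grip_force: 60.1
now [ 0.4105 -0.2181  0.1584] [ 3.141e+00  1.000e-03 -1.865e+00] q [-0.63  0.26 -0.48  0.83  0.   -1.9 ] gap 0.388
0 rows>= 1 [-0.01333333  0.01        0.32266667] [0.002 0.003 0.002]
```

View pics/j8.png

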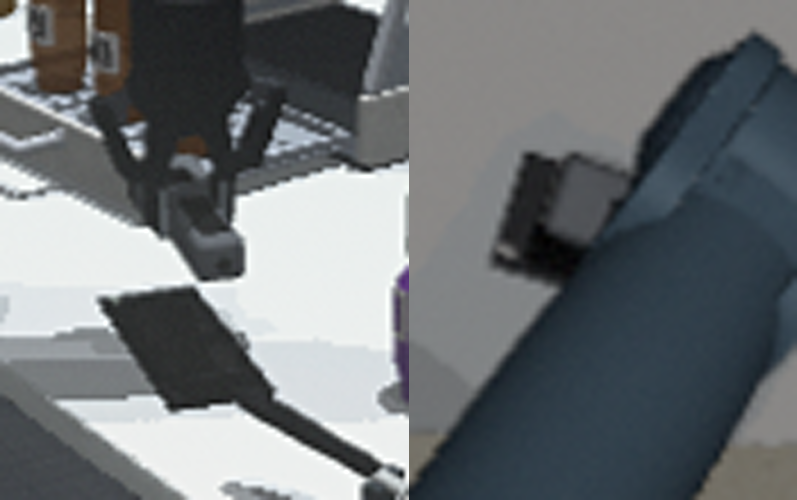

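The scanner (200,240) hangs aligned above the black rest (190,350). Lowering it.

```bash
H="python3 -m handwheel"
$H '[[[-0.013,0.01,0.12],[0,0,0]],[[-0.013,0.01,0.24],[0,0,0]],[[-0.013,0.01,0.34],[0,0,0]],[[-0.013,0.01,0.42],[0,0,0]],[[-0.013,0.01,0.46],[0,0,0]],[[-0.013,0.01,0.485],[0,0,0]],[[-0.013,0.01,0.5],[0,0,0]],[[-0.013,0.01,0.5],[0,0,0]]]'
```

```text
time_s: 55.05
eef_pos: [0.4099, -0.2174, 0.0838]
orientation: [-3.141, -0.0, -1.864]
ft_force: [0.9, -0.4, -1.9]
finger_gap: 0.388
grip_force: 60.1
```

```bash
H="python3 -m handwheel"
$H '[[[0,0,0.006],[0,0,0]],[[0,0,0.009],[0,0,0]],[[0,0,0.009],[0,0,0]]]'
$H '[[[0,0,0],[0,0,0]],[[0,0,0],[0,0,0]],[[0,0,0],[0,0,0]],[[0,0,0],[0,0,0]]]' 0.2
$H '[[[0,0,-0.2],[0,0,0]],[[0,0,-0.5],[0,0,0]],[[0,0,-0.9],[0,0,0]],[[0,0,-1],[0,0,0]],[[0,0,-1],[0,0,0]]]'
python3 plan.py .36 .05 .24 4.75 
python3 - <<'E'
from h import *
W=cloud(snap("side")); m=(W[...,0]>.34)&(W[...,0]<.47)&(W[...,1]>-.32)&(W[...,1]<-.1)&(W[...,2]>.026)&(W[...,2]<.06); P=W[m]; cc=P[:,:2].mean(0); e=np.linalg.svd(P[:,:2]-cc)[2][0]; print(len(P),cc,e,np.degrees(np.arctan2(e[1],e[0])),np.percentile(P[:,2],[5,50,95]))
E
```

```text
time_s: 55.42
eef_pos: [0.41, -0.2175, 0.0828]
orientation: [-3.141, -0.0, -1.864]
ft_force: [-1.0, 0.9, 4.1]
finger_gap: 0.389
grip_force: 60.8
time_s: 55.92
eef_pos: [0.4097, -0.2173, 0.0823]
orientation: [3.141, 0.0, -1.864]
ft_force: [-0.8, 0.5, -0.2]
finger_gap: 0.604
grip_force: 0.0
time_s: 56.55
eef_pos: [0.4106, -0.2179, 0.2337]
orientation: [-3.138, -0.001, -1.864]
ft_force: [-0.4, -0.4, 0.0]
finger_gap: 0.597
grip_force: 0.0
now [ 0.4106 -0.2179  0.2337] [-3.138e+00 -1.000e-03 -1.864e+00] q [-0.62  0.19 -0.36  1.02  0.   -1.9 ] gap 0.597
0 rows>= 3 [-0.80633333  0.41933333 -0.02333333] [-0.003 -0.002 -0.331]
0 rows>= 3 [-0.86433333  0.281      -0.022     ] [-0.003 -0.002 -0.331]
324 [ 0.40415237 -0.22502751] [-0.30652554 -0.95186243] -107.84996771945714 [0.0280851  0.03784379 0.0438121 ]
```

```bash
H="python3 -m handwheel"; python3 plan.py .4507 .171 .24 4.762 .4507 .171 .0965 4.762
```

```text
now [ 0.4098 -0.2174  0.2323] [-3.141 -0.    -1.864] q [-0.62  0.19 -0.36  1.02  0.   -1.9 ] gap 0.6
0 rows>= 3 [-0.85244444  0.16244444 -0.01733333] [-0.    -0.    -0.228]
0 rows>= 3 [-0.86555556  0.06422222 -0.01733333] [-0.    -0.    -0.228]
0 rows>= 3 [-0.86711111 -0.03488889 -0.01711111] [-0.    -0.    -0.228]
1 rows>= 3 [ 0.         -0.          0.95666667] [0. 0. 0.]
```

```bash
H="python3 -m handwheel"
$H '[[[-0.42,0.08,-0.017],[0,0,-0.114]],[[-0.852,0.162,-0.017],[0,0,-0.228]],[[-0.852,0.162,-0.017],[0,0,-0.228]]]' -0.06 >/dev/null
$H '[[[-0.42,0.032,-0.017],[0,0,-0.114]],[[-0.866,0.064,-0.017],[0,0,-0.228]],[[-0.866,0.064,-0.017],[0,0,-0.228]]]' >/dev/null
$H '[[[-0.42,-0.017,-0.017],[0,0,-0.114]],[[-0.867,-0.035,-0.017],[0,0,-0.228]],[[-0.867,-0.035,-0.017],[0,0,-0.228]],[[-0.867,-0.035,-0.017],[0,0,-0.228]],[[-0.867,-0.035,-0.017],[0,0,-0.228]]]'
python3 plan.py .4507 .171 .0965 4.762
python3 - <<'E'
from h import *
c=snap("side"); W=cloud(c); T=cloud(snap("top"))
m=(W[...,0]>.43)&(W[...,0]<.475)&(W[...,1]>.08)&(W[...,1]<.28)&(W[...,2]>.03)&(W[...,2]<.06);print(m.sum(),np.median(W[m],0),W[m].min(0))
m=(T[...,0]>.43)&(T[...,0]<.475)&(T[...,1]>.08)&(T[...,1]<.28)&(T[...,2]>.03)&(T[...,2]<.06);print(m.sum(),np.median(T[m],0))
m=(T[...,0]>.34)&(T[...,0]<.47)&(T[...,1]>-.32)&(T[...,1]<-.1)&(T[...,2]>.026)&(T[...,2]<.06); P=T[m]; cc=P[:,:2].mean(0); e=np.linalg.svd(P[:,:2]-cc)[2][0]; s=(P[:,:2]-cc)@e; print("scanner",cc,np.degrees(np.arctan2(e[1],e[0])),s.min(),s.max())
E
```

```text
time_s: 57.98
eef_pos: [0.4507, 0.1691, 0.2395]
orientation: [3.14, -0.001, -1.525]
ft_force: [0.8, 0.5, 0.3]
finger_gap: 0.469
grip_force: 0.0
now [0.4507 0.1691 0.2395] [ 3.140e+00 -1.000e-03 -1.525e+00] q [ 0.23  0.22 -0.3   1.05 -0.   -1.39] gap 0.469
0 rows>= 3 [-0.01333333 -0.002       0.95333333] [ 0.002 -0.002 -0.007]
93 [0.45289283 0.16091249 0.04588239] [0.44298056 0.09150132 0.03753477]
93 [0.45575647 0.13066235 0.04647929]
scanner [ 0.4112631  -0.21064566] 70.72634941820696 -0.09495474448163987 0.06979257571119696
```

```bash
H="python3 -m handwheel"
$H '[[[-0.013,-0.008,0.3],[0,0,0]],[[-0.013,-0.008,0.6],[0,0,0]],[[-0.013,-0.008,0.8],[0,0,0]],[[-0.013,-0.008,0.9],[0,0,0]],[[-0.013,-0.008,0.953],[0,0,0]],[[-0.013,-0.008,0.953],[0,0,0]]]'
$H '[[[0,0,0],[0,0,0]],[[0,0,0],[0,0,0]],[[0,0,0],[0,0,0]]]' -0.4
$H '[[[0,0,0],[0,0,0]],[[0,0,0],[0,0,0]],[[0,0,0],[0,0,0]],[[0,0,0],[0,0,0]],[[0,0,0],[0,0,0]]]' -1
python3 plan.py .648 .1808 .0965 4.762
python3 - <<'E'
from h import *
c=snap("side"); s=c["img"][...,::-1]; W=cloud(c)
cv2.imwrite("pics/s9.png",cv2.resize(s[110:210,190:320],(650,500),interpolation=cv2.INTER_CUBIC))
E
```

```text
time_s: 58.82
eef_pos: [0.4519, 0.1725, 0.097]
orientation: [3.141, -0.0, -1.523]
ft_force: [-0.4, -0.7, -0.1]
finger_gap: 0.468
grip_force: 0.0
time_s: 59.2
eef_pos: [0.4522, 0.1732, 0.0976]
orientation: [-3.141, 0.0, -1.522]
ft_force: [0.2, -1.0, -0.6]
finger_gap: 0.304
grip_force: 0.0
time_s: 59.82
eef_pos: [0.4522, 0.1731, 0.0975]
orientation: [-3.141, 0.0, -1.522]
ft_force: [-0.3, -0.8, 5.0]
finger_gap: 0.116
grip_force: 58.6
now [0.4522 0.1731 0.0975] [-3.141  0.    -1.522] q [ 0.23  0.37 -0.51  0.69  0.   -1.39] gap 0.116
0 rows>= 2 [ 0.00666667 -0.65333333  0.00366667] [-0.001  0.    -0.001]
0 rows>= 2 [ 0.00666667 -0.65333333  0.00366667] [-0.001  0.    -0.001]
```

View pics/s9.png

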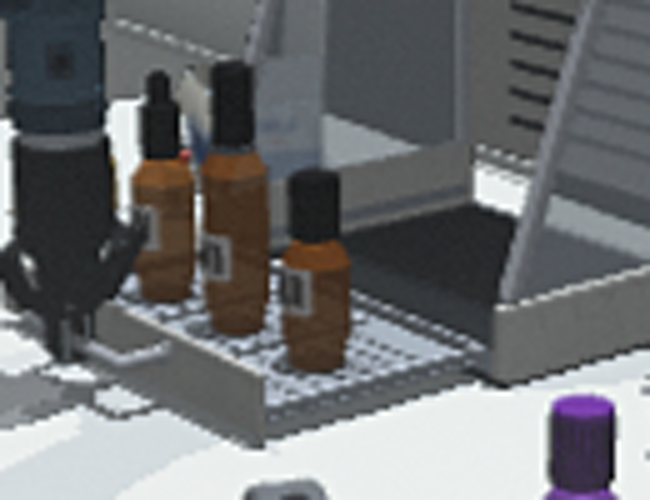

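The gripper is on the handle at (70,340) and all three bottles stand. I'll ease the shelf in with gentle ramps.

```bash
H="python3 -m handwheel"
$H '[[[0,-0.003,0],[0,0,0]],[[0,-0.01,0],[0,0,0]],[[0,-0.022,0],[0,0,0]],[[0,-0.04,0],[0,0,0]],[[0,-0.065,0],[0,0,0]],[[0,-0.095,0],[0,0,0]],[[0,-0.13,0],[0,0,0]],[[0,-0.165,0],[0,0,0]],[[0,-0.2,0],[0,0,0]],[[0,-0.235,0],[0,0,0]],[[0,-0.27,0],[0,0,0]],[[0,-0.305,0],[0,0,0]],[[0,-0.34,0],[0,0,0]],[[0,-0.37,0],[0,0,0]],[[0,-0.395,0],[0,0,0]],[[0,-0.413,0],[0,0,0]],[[0,-0.425,0],[0,0,0]],[[0,-0.432,0],[0,0,0]],[[0,-0.435,0],[0,0,0]]]'
python3 - <<'E'
from h import *
c=snap("side"); W=cloud(c); im=c["img"].astype(int)
for n,y in dict(drop=.2855,tall=.1805,short=.0755).items():
    m=(abs(W[...,0]-.673)<.05)&(abs(W[...,1]-y)<.045)&(W[...,2]>.022)&(W[...,2]<.25)&(im.sum(-1)<230)
    P=W[m]; hi=P[P[:,2]>P[:,2].max()-.03]; lo=P[P[:,2]<.06]; print(n,len(P),hi.mean(0).round(3),lo.mean(0).round(3),P[:,2].max().round(3))
E
```

```text
time_s: 62.25
eef_pos: [0.517, 0.1766, 0.0974]
orientation: [3.142, 0.001, -1.522]
ft_force: [-1.8, 1.4, 6.2]
finger_gap: 0.116
grip_force: 58.8
drop 369 [0.663 0.282 0.192] [0.658 0.271 0.042] 0.209
tall 542 [0.665 0.175 0.219] [0.662 0.167 0.043] 0.233
short 421 [0.67  0.068 0.156] [0.665 0.062 0.043] 0.17
```

```bash
H="python3 -m handwheel"
$H '[[[0,-0.003,0],[0,0,0]],[[0,-0.01,0],[0,0,0]],[[0,-0.022,0],[0,0,0]],[[0,-0.04,0],[0,0,0]],[[0,-0.065,0],[0,0,0]],[[0,-0.095,0],[0,0,0]],[[0,-0.13,0],[0,0,0]],[[0,-0.165,0],[0,0,0]],[[0,-0.2,0],[0,0,0]],[[0,-0.235,0],[0,0,0]],[[0,-0.27,0],[0,0,0]],[[0,-0.305,0],[0,0,0]],[[0,-0.34,0],[0,0,0]],[[0,-0.37,0],[0,0,0]],[[0,-0.395,0],[0,0,0]],[[0,-0.413,0],[0,0,0]],[[0,-0.425,0],[0,0,0]],[[0,-0.432,0],[0,0,0]],[[0,-0.435,0],[0,0,0]]]'
$H '[[[0,-0.003,0],[0,0,0]],[[0,-0.01,0],[0,0,0]],[[0,-0.022,0],[0,0,0]],[[0,-0.04,0],[0,0,0]],[[0,-0.065,0],[0,0,0]],[[0,-0.095,0],[0,0,0]],[[0,-0.13,0],[0,0,0]],[[0,-0.165,0],[0,0,0]],[[0,-0.2,0],[0,0,0]],[[0,-0.23,0],[0,0,0]],[[0,-0.26,0],[0,0,0]],[[0,-0.285,0],[0,0,0]],[[0,-0.305,0],[0,0,0]],[[0,-0.325,0],[0,0,0]],[[0,-0.34,0],[0,0,0]],[[0,-0.355,0],[0,0,0]],[[0,-0.365,0],[0,0,0]],[[0,-0.375,0],[0,0,0]],[[0,-0.382,0],[0,0,0]],[[0,-0.386,0],[0,0,0]]]'
```

```text
time_s: 64.68
eef_pos: [0.5821, 0.1801, 0.0975]
orientation: [3.142, 0.002, -1.521]
ft_force: [-2.6, 1.0, 5.7]
finger_gap: 0.116
grip_force: 58.8
time_s: 67.18
eef_pos: [0.6399, 0.1832, 0.0975]
orientation: [3.141, 0.002, -1.521]
ft_force: [-1.1, 2.6, 4.7]
finger_gap: 0.116
grip_force: 58.8
```

```bash
H="python3 -m handwheel"
$H '[[[0,-0.006,0],[0,0,0]],[[0,-0.014,0],[0,0,0]],[[0,-0.022,0],[0,0,0]],[[0,-0.03,0],[0,0,0]],[[0,-0.037,0],[0,0,0]],[[0,-0.043,0],[0,0,0]],[[0,-0.047,0],[0,0,0]],[[0,-0.047,0],[0,0,0]]]'
$H '[[[0,-0.006,0],[0,0,0]],[[0,-0.012,0],[0,0,0]],[[0,-0.018,0],[0,0,0]],[[0,-0.022,0],[0,0,0]],[[0,-0.022,0],[0,0,0]]]'
```

```text
time_s: 68.18
eef_pos: [0.647, 0.1835, 0.0975]
orientation: [-3.142, 0.002, -1.521]
ft_force: [-2.1, 2.9, 5.3]
finger_gap: 0.115
grip_force: 58.8
time_s: 68.8
eef_pos: [0.6502, 0.1837, 0.0975]
orientation: [-3.142, 0.002, -1.521]
ft_force: [-2.1, 1.8, 5.1]
finger_gap: 0.117
grip_force: 58.8
```

```bash
H="python3 -m handwheel"
$H '[[[0,-0.004,0],[0,0,0]],[[0,-0.008,0],[0,0,0]],[[0,-0.012,0],[0,0,0]],[[0,-0.015,0],[0,0,0]],[[0,-0.015,0],[0,0,0]]]'
$H '[[[0,-0.004,0],[0,0,0]],[[0,-0.008,0],[0,0,0]],[[0,-0.012,0],[0,0,0]],[[0,-0.015,0],[0,0,0]],[[0,-0.015,0],[0,0,0]]]'
```

```text
time_s: 69.42
eef_pos: [0.6517, 0.1838, 0.0975]
orientation: [3.14, 0.002, -1.521]
ft_force: [-3.3, 2.2, 5.8]
finger_gap: 0.12
grip_force: 59.1
time_s: 70.05
eef_pos: [0.652, 0.1838, 0.0974]
orientation: [3.136, 0.002, -1.521]
ft_force: [-9.8, 2.3, 10.8]
finger_gap: 0.114
grip_force: 59.6
```

```bash
H="python3 -m handwheel"
$H '[[[0,0,0],[0,0,0]],[[0,0,0],[0,0,0]],[[0,0,0],[0,0,0]],[[0,0,-0.15],[0,0,0]],[[0,0,-0.4],[0,0,0]],[[0,0,-0.7],[0,0,0]],[[0,0,-0.7],[0,0,0]]]' -0.1
$H '[[[0.3,0.3,0],[0,0,0]],[[0,0.8,0],[0,0,0]],[[0,1,0],[0,0,0]],[[0,1,0],[0,0,0]],[[0,1,0],[0,0,0]],[[0,1,0],[0,0,0]]]'
$H '[[[-0.4,0,0],[0,0,0]],[[-0.9,0,0],[0,0,0]],[[-0.9,0,0],[0,0,0]],[[-0.9,0,0],[0,0,0]],[[-0.9,0,0],[0,0,0]]]'
python3 - <<'E'
from h import *
s=snap("side"); t=snap("top"); T=cloud(t); W=cloud(s)
a=cv2.resize(s["img"][105:255,190:330],(448,480),interpolation=cv2.INTER_CUBIC);b=cv2.resize(t["img"][100:255,235:335],(310,480),interpolation=cv2.INTER_CUBIC)
cv2.imwrite("pics/fin.png",np.hstack([a,b])[...,::-1])
m=(W[...,0]>.34)&(W[...,0]<.47)&(W[...,1]>-.32)&(W[...,1]<-.1)&(W[...,2]>.026)&(W[...,2]<.06); P=W[m]; cc=P[:,:2].mean(0); e=np.linalg.svd(P[:,:2]-cc)[2][0]; print("scanner",cc,e,np.percentile(P[:,2],[50,95]))
E
```

```text
time_s: 70.92
eef_pos: [0.6577, 0.1833, 0.207]
orientation: [-3.132, 0.001, -1.522]
ft_force: [-0.4, 0.9, -0.6]
finger_gap: 0.448
grip_force: 0.0
time_s: 71.68
eef_pos: [0.5067, 0.1756, 0.2022]
orientation: [-3.14, 0.0, -1.523]
ft_force: [-0.4, 0.0, 0.5]
finger_gap: 0.448
grip_force: 0.0
time_s: 72.3
eef_pos: [0.499, 0.3092, 0.2019]
orientation: [3.141, -0.001, -1.524]
ft_force: [-0.1, 0.4, 0.7]
finger_gap: 0.45
grip_force: 0.0
scanner [ 0.40422388 -0.22421679] [-0.30388821 -0.9527077 ] [0.03756978 0.04401681]
```

View pics/fin.png

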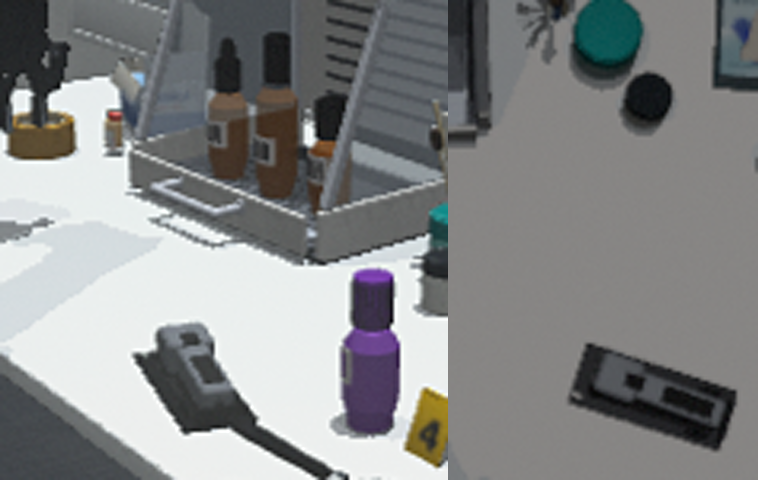

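The final view shows the shelf home, the three bottles upright inside at (228,130), (277,130) and (330,160), and the scanner in its rest at (195,370).

```bash
python3 -c "
from cell import *
print(hand_in())"
```

```text
the job is handed in; nothing more can be done
None
```

I handed the job in at about 72 s of robot time: all three amber bottles stand upright in their bays, were scanned tallest to shortest, the scanner is back in its rest and the shelf is home; hand-in returned no verdict, so the result rests on my own camera and force checks.

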